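# Set out the stamping corner of an office desk

### The job

Set up the desk for stamping forms: put the box of staples lengthwise in the middle of the stand's lower tray, seat the loose upper tray above it on the four posts, fully down on all of them, and stand the stapler lengthwise in the middle of the upper tray. Stand the round stamp to the left of the ink pad and the rectangular stamp behind the pad (left and behind as the robot sees it), each centred on that side of the pad with a gap of about 2 cm, the rectangular one with its long side parallel to the pad's. Leave the ink pad, mug and eraser where they are.

Things in the scene. Friction and masses are not known exactly. Their poses are not given: they have to be found in the camera images.
- stand: Grey lower tray, fixed, 176 (x) x 62 mm (y), yaw within 0.2 of 0. Floor 4 mm above the desk; lip (inside 136 x 56 mm) up to 10 mm. Open above, but for four round posts at x = +-78, y = +-20 mm: 16 mm thick up to a shoulder at 58 mm, on which the upper tray rests, then a 7 mm pin 16 mm long, its upper half tapering to 3 mm. Origin: centre of its underside, on the desk.
- tray: Loose grey upper tray lying on the desk, 176 (x) x 62 (y) x 16 mm, 0.14 kg. Floor 4 mm thick; 3 mm lip, 12 mm above the floor, round the middle part (inside 136 x 56 mm); at each end a bare 4 mm flange with two 11 mm through holes at x = +-78, y = +-20 mm for the posts' pins. Grip it across its 62 mm width at mid-length. Same after half a turn. Origin: centre of its underside.
- staples: Closed cardboard box of staples, 64 (x) x 38 (y) x 36 mm high, 0.13 kg, lying flat. Origin: centre of its underside.
- stapler: Black desk stapler standing on its foot, 48 mm high, 0.17 kg. Foot 112 (x) x 34 (y) x 6 mm; arm 106 x 26 mm, centred over the origin, with flat upright sides from 25 to 45 mm height; between them a steel magazine 15 mm wide and, at the +x end, the hinge block. Origin: centre of its underside.
- round_stamp: Round stamp, upright: wooden disc 42 mm across, 18 mm high, with an upright turned dark wooden handle, 20 mm thick between 45 and 68 mm height; 78 mm high in all, 0.09 kg. Origin: centre of its underside.
- bar_stamp: Rectangular stamp, upright: wooden block 70 (x) x 34 (y) x 17 mm high, on it a dark wooden ridge to hold it by, 54 (x) x 16 mm (y), up to 47 mm height; 0.09 kg. Origin: centre of its underside.
- ink_pad: Open ink pad, flat metal tin with a dark blue felt in it, 72 (x) x 112 (y) x 14 mm high, 0.3 kg, yaw within 0.2 of 0: its +x side faces away from the robot (behind), its +y side is its left. Origin: centre of its underside.
- mug: White mug with a handle, 80 mm across, 92 mm high; to be left alone. Origin: centre of its underside.
- eraser: White eraser in a paper sleeve, 44 (x) x 20 x 12 mm, lying among the other things; to be left alone. Origin: centre of its underside.

How it is judged:
By the outcome, as a careful person would: the job done as asked, in the order asked, and still so for the second after the job is handed in, with the robot touching nothing.
It also fails if it takes over 125 s, if anything falls off the work surface, if the arm or the gripper's body presses on something with over 40 N, if the wrist force passes 120 N, or if a joint passes its speed limit or range.

### The arm

A 6-joint arm with a two-finger parallel gripper is mounted at the origin on the work surface. World frame = base frame: x ahead of the robot, y to its left, z up, the work surface at z = 0. Lengths are in mm, angles in degrees, forces in N, time in s.
With the tool pointing down it reaches from about 350 to 875 mm from the base axis. Payload 4.2 kg.
Tool frame: the origin (TCP) lies at the centre of the arm's flange, where the gripper is bolted on; the fingertips stand 173 mm ahead of it and the grasp point (between the pads) lies 155 mm ahead of it; z points along the fingers, y is the direction in which the jaws open and shut (so a half turn about z gives the same grasp; the last joint's range is limited). The gripper opens to 85 mm and grips with 20 to 120 N. Pads are 22 mm wide; open, the fingers measure 114 mm over their backs; the gripper's body (76 mm by 85 mm) begins 54 mm behind the grasp point. The pads swing forward as they close: fully open they stand 13 mm farther back than shut.
Start: joints at [85.806, 22.042, 0.453, 0, -68.411, -14.817], TCP at [203.558, 590.901, 404.712] pointing down, gripper open.
Joint ranges: [-179.83, 179.83], [-69.29, 118.12], [-61.27, 80.66], [-181.25, 117.63], [-171.15, -9.14], [-177.46, 177.46]. Speed limits (degrees/s): [159.86, 159.86, 180, 180, 180, 180].

### API

Orientations are given as a 3x3 rotation matrix whose columns are the frame's x, y, z axes.
In Python, from rig import * gives the robot as it stands. The module is installed in compiled form; this text tells all that it offers.
- The arm moves only by the shell command python3 -m jog 'ROWS' [OPENING] [FORCE]. ROWS is JSON, a list of rows, each a list of 6 numbers: the shift along the tool's x, y, z normalised to -1 to 1, where 1 is 6 cm, then the turn, a rotation vector about the tool's x, y, z normalised to -1 to 1, where 1 is 0.1 rad. In form: [[x, y, z, wx, wy, wz], ...]. A call has 1 to 20 rows; each row shifts and turns the commanded pose from where the row before left it, along the tool's axes as they then stand; what a row does not reach is not made up. A row lasts 1/8 s, in which the tool goes at most 62.5 mm and 10.7 degrees, less where a joint would pass 70% of its speed; a pose out of reach is approached as far as the arm can. A call with a number of a shift or a turn outside -1 to 1 is refused whole. A call with a gripper value outside its range is refused whole. OPENING is the opening, from 0 (shut) to 1 (fully open), set as the call begins (- or left out, the last holds). The fingers move at their own pace and stop on an object; FORCE is the grip in N (left out, the last holds). Time passes only in rows, so rows that do not move let the fingers close. It gives the time, the measured TCP pose, the force and the opening at its end, in the units of the state.
- get_obs(): the state, without advancing time (a new reading comes with each control period).
- capture(name): name is "scene" or "top" or "wrist"; returns a dict with "img" (400x640x3 uint8, red, green, blue), "z_map" (400x640 float32, mm along the optical axis (not along the pixel's ray), 0 where there is no reading), "mtx" (3x3 intrinsics, pixels), "eye" and "attitude" of the camera in the world; the wrist camera has in their place "T_tool_cam" (4x4, takes a point from camera to tool coordinates, whose origin is the TCP and whose axes are the flange's). Camera axes: x right, y up, looking along -z (the intrinsics and any distortion apply to the point x, -y, -z); pixel columns grow to the right and rows downward; lengths in mm; the calibration is good to about 2 mm. A picture is of the moment at which its call begins: read the wrist's pose just before it.
- job_done(): hands the job in, once; it reports no verdict.
The state is a dict: "clock": time; "qpos": joint angles; "joint_vel": joint speeds; "joint_efforts": joint torques, N m; "tool_pos": TCP position; "orientation": TCP orientation; "contact_force": force on the tool from outside, world axes, zero at the start; "wrist_torque": the same for the moment, N m; "gripper_width": opening from 0.0 (shut) to 1.0 (fully open).
Only numpy, scipy, OpenCV 4.12 (cv2) and the standard library are available. Lean on these libraries where they do the work, as an engineer would, in place of code of your own. Each camera call takes 0.05 s, during which the arm holds its last target.

## Working session

There is one attempt and no reset: what is moved stays moved. The work goes in short steps, Python scripts to look and compute and a shell command to move; the robot and the scene stay as the last step left them, time stands still between calls to the robot, and variables do not carry over. Pictures are saved under pics/ and viewed, and the job is handed in when it is done.

```bash
ls; mkdir -p pics
cat > h.py <<'E'
from rig import *
import numpy as np, cv2
def cap(n,f=None):
    o=get_obs(); c=capture(n)
    if n=='wrist':
        T=np.eye(4);T[:3,:3]=o['orientation'];T[:3,3]=o['tool_pos'];M=T@np.array(c['T_tool_cam']);c['R']=M[:3,:3];c['t']=M[:3,3]
    else: c['R']=np.array(c['attitude']);c['t']=np.array(c['eye'])
    if f: cv2.imwrite('pics/'+f,c['img'][:,:,::-1])
    return c
def pts(c):
    h,w=c['z_map'].shape;K=np.array(c['mtx']);u,v=np.meshgrid(np.arange(w),np.arange(h))
    z=c['z_map'];x=(u-K[0,2])/K[0,0]*z;y=(v-K[1,2])/K[1,1]*z
    P=np.stack([x,-y,-z],-1)@c['R'].T+c['t'];P[z==0]=np.nan
    return P
E
python3 - <<'E'
from h import *
for n in('scene','top','wrist'):
    c=cap(n,n+'0.png');print(n,c['mtx'],c['t'],c['R'].round(3), [k for k in c])
    P=pts(c);print(np.nanpercentile(P[...,2],[1,10,50,90,99]))
o=get_obs();print(o)
E
```

```text
pics
scene [[414.49588962   0.         322.41608788]
 [  0.         414.49588962 195.90875045]
 [  0.           0.           1.        ]] [1081.72851334  663.18671942 1012.678588  ] [[-0.823 -0.421  0.382]
 [ 0.568 -0.628  0.531]
 [ 0.016  0.654  0.756]] ['img', 'z_map', 'mtx', 'eye', 'attitude', 'R', 't']
[-754.90884232 -746.25277214    1.66961786   51.27768012  393.3207136 ]
top [[475.65106745   0.         319.37300668]
 [  0.         475.65106745 202.78880076]
 [  0.           0.           1.        ]] [ 418.5901666    19.88169018 1312.97946329] [[-0.022  0.993 -0.116]
 [-1.    -0.021  0.006]
 [ 0.004  0.116  0.993]] ['img', 'z_map', 'mtx', 'eye', 'attitude', 'R', 't']
[-755.78807866 -735.39996307    1.59690838   20.04868717  245.20310322]
wrist [[339.73982819   0.         318.90648042]
 [  0.         339.73982819 206.34767576]
 [  0.           0.           1.        ]] [268.57868755 569.36719406 373.39828125] [[-0.326  0.91   0.257]
 [-0.945 -0.314 -0.086]
 [ 0.002 -0.271  0.963]] ['img', 'z_map', 'mtx', 'T_tool_cam', 'R', 't']
[-34.96041514  -0.40884523   0.92535578 299.00670794 318.65084177]
{'clock': 0.15, 'qpos': array([ 8.58076081e+01,  2.20815735e+01,  3.97650844e-01, -2.04753571e-02,
       -6.84118998e+01, -1.48168999e+01]), 'joint_vel': array([ 0.01790676, -0.09953639,  0.23970482, -0.01336566, -0.07680222,
       -0.04370813]), 'joint_efforts': array([-2.71138060e-04, -3.92679942e+01,  1.88581252e+01,  4.18859303e+00,
       -3.41262334e-03, -2.33025887e-06]), 'tool_pos': array([203.49319996, 590.78794423, 403.86225654]), 'orientation': array([[ 9.45422863e-01, -3.25845677e-01, -4.53666900e-04],
       [-3.25845975e-01, -9.45421440e-01, -1.64362564e-03],
       [ 1.06661896e-04,  1.70174680e-03, -9.99998546e-01]]), 'contact_force': array([-0.87285204, -0.07627992, -0.22424286]), 'wrist_torque': array([-0.0435257 , -0.04809215,  0.03205211]), 'gripper_width': 1.0007657738908688}
```

View pics/top0.png

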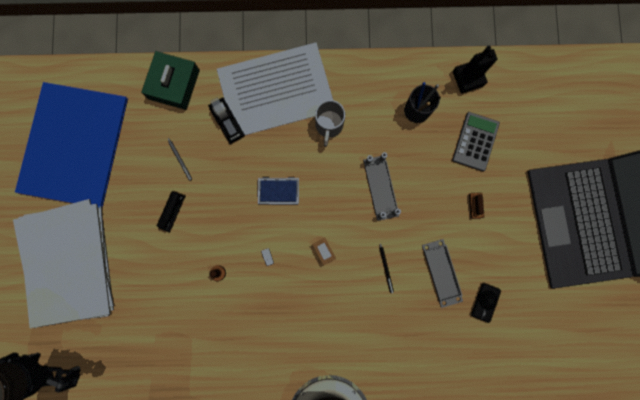

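View pics/scene0.png

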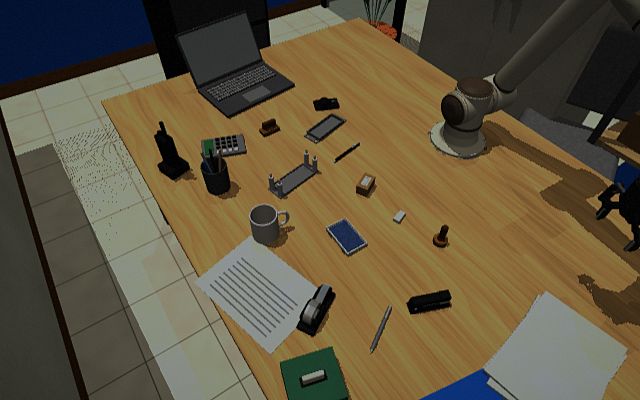

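View pics/wrist0.png

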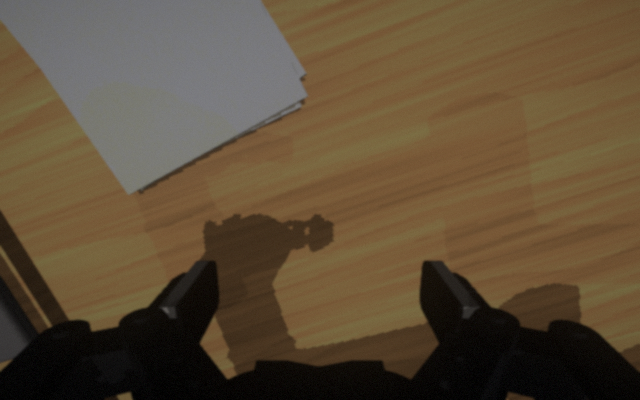

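The top view has the robot at the bottom, +x up and +y left. Positions in pixels:
- stapler (171,211)
- pad (278,190)
- round stamp (217,273)
- bar stamp (476,206)
- staples (322,251)
- loose tray (441,272)
- stand (381,187)
- mug (329,120)
- eraser (267,257)

Next I measure them.

```bash
cat >> h.py <<'E'
def ray(c,px,z):
    px=np.atleast_2d(np.array(px,float));K=np.array(c['mtx'])
    d=np.stack([(px[:,0]-K[0,2])/K[0,0],-(px[:,1]-K[1,2])/K[1,1],-np.ones(len(px))],-1)@c['R'].T
    return c['t']+d*((z-c['t'][2])/d[:,2])[:,None]
def rect(xy):
    (cx,cy),(w,h),a=cv2.minAreaRect(np.array(xy,np.float32))
    if w<h: w,h,a=h,w,a+90
    return round(cx,1),round(cy,1),round(w,1),round(h,1),round((a+90)%180-90,1)
def plan(pos,yaw=None):
    """pos: grasp-point target. yaw: world angle (deg) of tool y (jaw) axis, mod 180."""
    o=get_obs();R=np.array(o['orientation']);p=np.array(o['tool_pos'])
    cy=np.degrees(np.arctan2(R[1,1],R[0,1]))
    out={}
    yt=cy if yaw is None else yaw
    for k in(-180,0,180):
        d=(yt-cy)+k
        d=(d+540)%360-180
        out[round(d,2)]=1
    res=[]
    for d in out:
        a=np.radians(cy+d);ty=np.array([np.cos(a),np.sin(a),0]);tz=np.array([0,0,-1.]);tx=np.cross(ty,tz)
        tgt=np.array(pos)-155*tz
        dl=tgt-p;s=np.array([dl@tx,dl@ty,dl@tz])/60
        print('turn wz %.2f deg => %.3f units (tool z down), j6 now %.1f ; after turn shift units x %.3f y %.3f z %.3f'%(-d,-np.radians(d)/0.1,o['qpos'][5],*s))
    print('tilt(tool frame rotvec units):',(np.cross(R[:,2],[0,0,-1])@R/0.1).round(3),'grasp pt',(p+155*R[:,2]).round(1),'yaw',round(cy,2),'t',o['clock'])
E
python3 - <<'E'
from h import *
c=cap('top');P=pts(c)
hsv=cv2.cvtColor(c['img'],cv2.COLOR_RGB2HSV)
cv2.imwrite('pics/topzoom.png',cv2.resize(c['img'][100:320,140:520,::-1],None,fx=2.1,fy=2.1,interpolation=cv2.INTER_CUBIC))
H=P[...,2]
m=((H>7)&(H<150)).astype(np.uint8)
n,l,s,ce=cv2.connectedComponentsWithStats(m)
for i in range(1,n):
    if s[i,4]<25: continue
    q=P[l==i]; print(ce[i].round(0),s[i,4],'zmax %.0f'%q[:,2].max(),rect(q[:,:2]))
E
```

```text
[170.  80.] 2322 zmax 93 (932.5, 427.6, 147.0, 144.5, -16.7)
[471.  75.] 894 zmax 150 (927.9, -428.1, 99.7, 85.8, -71.1)
[422. 102.] 954 zmax 149 (849.9, -267.3, 117.6, 77.6, 8.3)
[ 68. 204.] 19478 zmax 43 (588.9, 704.7, 682.2, 293.0, -1.8)
[226. 119.] 835 zmax 81 (813.7, 270.7, 141.2, 50.9, 28.6)
[329. 119.] 770 zmax 98 (798.7, -25.4, 138.1, 89.8, 16.3)
[476. 141.] 1795 zmax 27 (738.2, -432.9, 156.4, 99.2, -20.3)
[179. 159.] 171 zmax 19 (702.8, 400.3, 135.9, 12.9, 29.0)
[589. 219.] 12373 zmax 102 (512.8, -745.9, 347.0, 322.4, 6.6)
[383. 175.] 340 zmax 76 (614.9, -159.6, 175.7, 73.4, 8.1)
[379. 201.] 200 zmax 77 (593.0, -158.2, 139.8, 51.9, 11.5)
[278. 190.] 1072 zmax 23 (607.9, 122.9, 115.6, 75.4, -89.9)
[170. 210.] 528 zmax 56 (557.4, 416.9, 114.3, 42.7, -12.5)
[476. 205.] 339 zmax 57 (557.7, -419.4, 73.4, 34.7, -0.7)
[324. 251.] 352 zmax 43 (439.9, 3.2, 71.1, 38.3, 26.8)
[386. 269.] 178 zmax 20 (389.9, -163.5, 135.0, 13.6, 11.6)
[442. 273.] 362 zmax 24 (375.3, -317.5, 152.3, 63.7, 14.7)
[267. 256.] 126 zmax 19 (426.8, 156.4, 43.7, 20.9, 20.4)
[217. 272.] 204 zmax 84 (387.1, 290.2, 41.8, 37.4, 5.1)
[486. 302.] 773 zmax 40 (291.7, -431.5, 99.3, 61.2, -25.0)
[329. 391.] 939 zmax 150 (75.9, -1.5, 171.2, 51.7, 88.7)
```

View pics/topzoom.png

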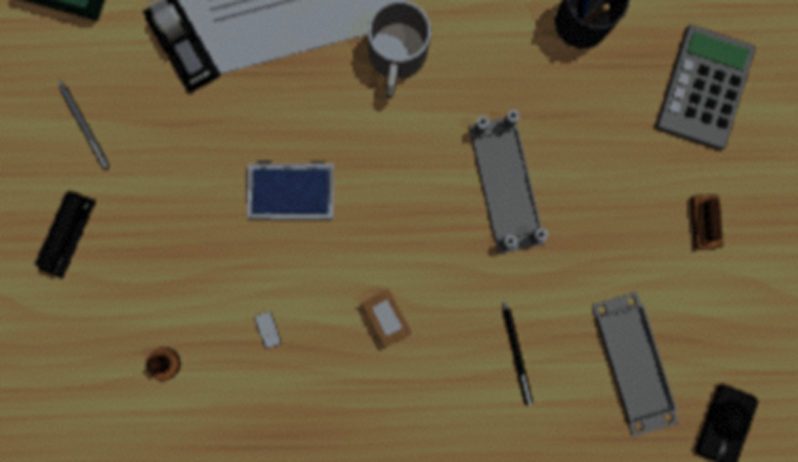

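Run:
```python
from h import *
plan([430,3,200],116.8)
```

```text
turn wz -45.82 deg => -7.997 units (tool z down), j6 now -14.8 ; after turn shift units x -1.049 y 10.446 z 0.818
turn wz 134.18 deg => 23.419 units (tool z down), j6 now -14.8 ; after turn shift units x 1.049 y -10.446 z 0.818
tilt(tool frame rotvec units): [ 0.013 -0.001  0.   ] grasp pt [203.5 590.6 249.1] yaw -109.02 t 0.2
```

```bash
python3 -m jog '[[0,0,0,0,0,0.98],[0,0,0,0,0,0.98],[0,0,0,0,0,0.98],[0,0,0,0,0,0.98],[0,0,0,0,0,0.98],[0,0,0,0,0,0.98],[0,0,0,0,0,0.98],[0,0,0,0,0,0.98],[0,0,0,0,0,0.98],[0,0,0,0,0,0.98],[0,0,0,0,0,0.98],[0,0,0,0,0,0.98],[0,0,0,0,0,0.98],[0,0,0,0,0,0.98],[0,0,0,0,0,0.98],[0,0,0,0,0,0.98],[0,0,0,0,0,0.98],[0,0,0,0,0,0.98],[0,0,0,0,0,0.98],[0,0,0,0,0,0.98]]'
python3 -m jog '[[0,0,0,0,0,0.98],[0,0,0,0,0,0.98],[0,0,0,0,0,0.98],[0,0,0,0,0,0.88],[0.1,-0.9,0,0,0,0],[0.1,-0.9,0,0,0,0],[0.1,-0.9,0,0,0,0],[0.1,-0.9,0,0,0,0],[0.1,-0.9,0,0,0,0],[0.1,-0.9,0,0,0,0],[0.1,-0.9,0,0,0,0],[0.1,-0.9,0,0,0,0],[0.1,-0.9,0,0,0,0],[0.1,-0.9,0,0,0,0],[0.05,-0.9,0,0,0,0],[0,-0.55,0,0,0,0],[0,0,0,0,0,0],[0,0,0,0,0,0]]'
python3 - <<'E'
from h import *
plan([430,3,200],116.8);c=cap('wrist','w1.png');print(get_obs()['qpos'],c['t'],c['R'])
E
```

```text
clock: 2.7
tool_pos: [203.5, 590.8, 404.4]
orientation: [[-0.663, -0.749, -0.0], [-0.749, 0.663, -0.001], [0.001, -0.0, -1.0]]
contact_force: [0.0, 0.3, 0.3]
gripper_width: 1.003
clock: 4.95
tool_pos: [429.8, 2.9, 404.5]
orientation: [[-0.893, -0.451, -0.0], [-0.451, 0.893, 0.0], [0.0, 0.0, -1.0]]
contact_force: [-0.0, 0.4, -0.1]
gripper_width: 0.996
turn wz 179.98 deg => 31.412 units (tool z down), j6 now -85.4 ; after turn shift units x 0.003 y 0.000 z 0.826
turn wz -0.02 deg => -0.003 units (tool z down), j6 now -85.4 ; after turn shift units x -0.003 y -0.000 z 0.826
tilt(tool frame rotvec units): [ 0.003 -0.004  0.   ] grasp pt [429.7   2.9 249.5] yaw 116.78 t 4.95
[ 2.22637573e+01  2.58209359e+00 -2.50988905e+01 -1.36259485e-02
 -6.23279860e+01 -8.54168660e+01] [368.23974889 -26.98289524 374.21972978] [[-4.50600828e-01 -8.59077925e-01 -2.42783881e-01]
 [ 8.92725494e-01 -4.33706580e-01 -1.22228451e-01]
 [-2.93202614e-04 -2.71815602e-01  9.62349309e-01]]
```

View pics/w1.png

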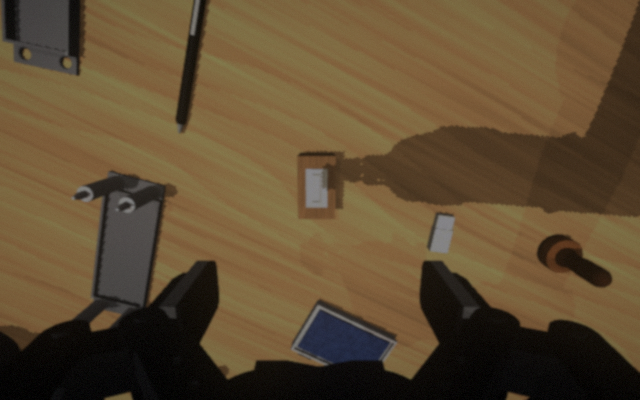

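The wrist view shows the staples box at (317,187), the eraser at (441,232), the round stamp at (560,252), the stand at left (132,240) and the pad at (345,335). I measure the box's top face.

```bash
cat >> h.py <<'E'
def comp(c,zlo,zhi,near,zplane,rad=80):
    """depth-height mask near xy -> contour rays on plane -> rect"""
    P=pts(c);m=((P[...,2]>zlo)&(P[...,2]<zhi)&(np.hypot(P[...,0]-near[0],P[...,1]-near[1])<rad)).astype(np.uint8)
    n,l,s,ce=cv2.connectedComponentsWithStats(m)
    i=1+np.argmax(s[1:,4]);mm=(l==i).astype(np.uint8)
    k,_=cv2.findContours(mm,cv2.RETR_EXTERNAL,cv2.CHAIN_APPROX_NONE);k=max(k,key=cv2.contourArea)[:,0]
    return rect(ray(c,k,zplane)[:,:2]),s[i],np.nanmedian(P[l==i][:,2]).round(1)
E
python3 - <<'E'
from h import *
c=cap('wrist')
P=pts(c)
print('desk z',np.nanmedian(P[100:140,240:290,2]))
print('staples',comp(c,30,42,(440,3),36))
print('pad',comp(c,7,20,(607,123),14))
q=P[165:205,305:328].reshape(-1,3);print(q.mean(0))
g=cv2.cvtColor(c['img'],cv2.COLOR_RGB2HSV)
m=((g[...,1]>120)&(g[...,0]<16)).astype(np.uint8)
cv2.imwrite('pics/w1z.png',cv2.resize(c['img'][130:240,260:380,::-1],None,fx=5,fy=5,interpolation=cv2.INTER_CUBIC))
E
```

```text
desk z 0.5014097646650839
staples ((437.3, 4.1, 65.6, 38.5, 26.8), array([ 296,  155,   39,   64, 2419], dtype=int32), np.float64(37.2))
pad ((605.1, 125.7, 114.4, 78.6, 88.3), array([ 290,  301,  107,   64, 4031], dtype=int32), np.float64(13.5))
[nan nan nan]
```

View pics/w1z.png

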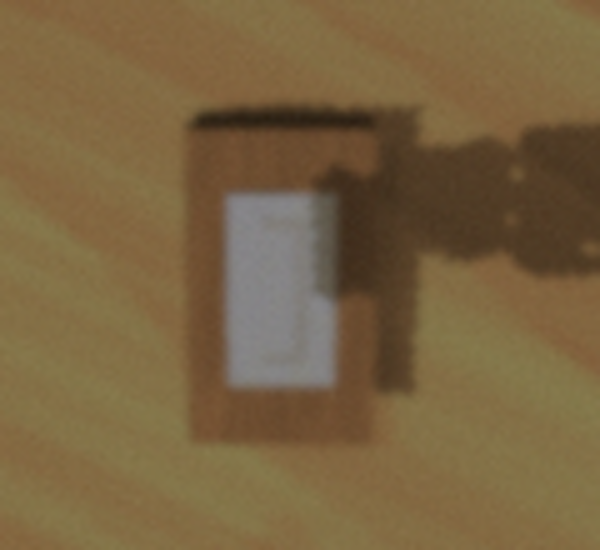

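Run:
```python
from h import *
plan([437.3,4.1,28],116.8)
```

```text
turn wz -179.92 deg => -31.402 units (tool z down), j6 now -85.4 ; after turn shift units x 0.117 y 0.048 z 3.695
turn wz 0.08 deg => 0.014 units (tool z down), j6 now -85.4 ; after turn shift units x -0.117 y -0.048 z 3.695
tilt(tool frame rotvec units): [0.001 0.    0.   ] grasp pt [429.7   3.5 249.7] yaw 116.88 t 5.05
```

```bash
python3 -m jog '[[-0.12,-0.03,0,0,0,0],[0,0,0.7,0,0,0],[0,0,0.7,0,0,0],[0,0,0.7,0,0,0],[0,0,0.6,0,0,0],[0,0,0.5,0,0,0],[0,0,0.5,0,0,0],[0,0,0,0,0,0],[0,0,0,0,0,0]]'
python3 -m jog '[[0,0,0,0,0,0],[0,0,0,0,0,0],[0,0,0,0,0,0],[0,0,0,0,0,0],[0,0,0,0,0,0],[0,0,0,0,0,0],[0,0,0,0,0,0],[0,0,0,0,0,0]]' 0 35
```

```text
clock: 6.18
tool_pos: [438.0, 5.1, 183.5]
orientation: [[-0.892, -0.452, 0.001], [-0.452, 0.892, 0.0], [-0.001, -0.0, -1.0]]
contact_force: [0.0, 0.6, 0.0]
gripper_width: 1.001
clock: 7.18
tool_pos: [437.6, 4.6, 183.6]
orientation: [[-0.892, -0.451, 0.001], [-0.451, 0.892, 0.0], [-0.001, -0.0, -1.0]]
contact_force: [-1.4, 0.5, 6.6]
gripper_width: 0.437
```

```bash
python3 -m jog '[[0,0,-0.3,0,0,0],[0,0,-0.6,0,0,0],[0,0,-0.8,0,0,0],[0,0,-0.8,0,0,0],[0,0,-0.8,0,0,0.9],[0,0,-0.4,0,0,0.9],[0,0,0,0,0,0.9],[0,0,0,0,0,0.1],[-0.6,-0.57,0,0,0,0],[-0.6,-0.57,0,0,0,0],[-0.6,-0.57,0,0,0,0],[-0.6,-0.57,0,0,0,0],[-0.6,-0.57,0,0,0,0],[0,0,0,0,0,0],[0,0,0,0,0,0]]'
python3 - <<'E'
from h import *
c=cap('wrist','w2.png')
P=pts(c);H=P[...,2];m=(H>50)&(H<85)&(np.hypot(P[...,0]-604,P[...,1]+159)<130)
cv2.imwrite('pics/w2m.png',(m*255).astype(np.uint8))
print(get_obs()['gripper_width'])
E
```

```text
clock: 9.05
tool_pos: [645.7, -129.9, 403.2]
orientation: [[-0.982, -0.187, -0.003], [-0.187, 0.982, 0.0], [0.003, 0.001, -1.0]]
contact_force: [-0.4, 0.0, -0.8]
gripper_width: 0.438
0.4416917690603797
```

View pics/w2.png

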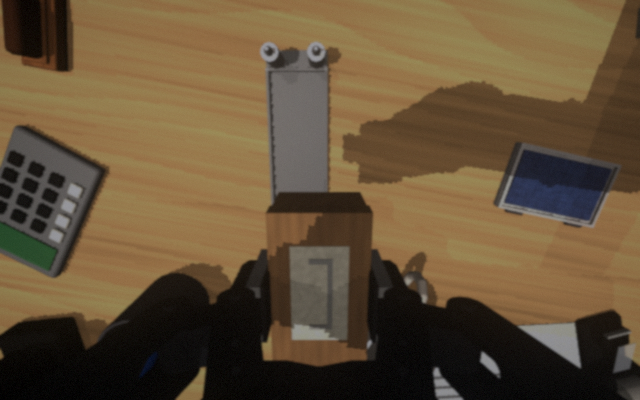

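View pics/w2m.png

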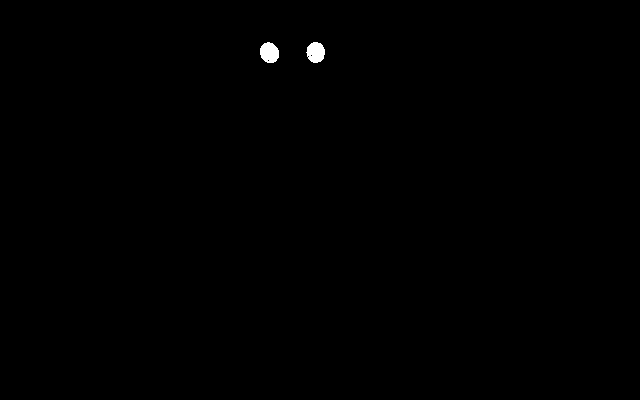

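```bash
cat >> h.py <<'E'
def posts(c,near=(604,-159)):
    P=pts(c);H=P[...,2];r=np.hypot(P[...,0]-near[0],P[...,1]-near[1])
    out=[]
    m=((H>54)&(H<82)&(r<125)).astype(np.uint8)
    n,l,s,ce=cv2.connectedComponentsWithStats(m)
    for i in range(1,n):
        if s[i,4]<80: continue
        k=cv2.findContours((l==i).astype(np.uint8),0,1)[0][0][:,0]
        w=ray(c,k,58)[:,:2].astype(np.float32);cc,rr=cv2.minEnclosingCircle(w)
        sh=P[(l==i)&(H<61)];pin=P[(l==i)&(H>64)]
        print(ce[i].round(1),s[i,4],'circ',np.round(cc,1),'d %.1f'%(2*rr),'rect',rect(w),'shoulder z %.1f'%np.median(sh[:,2]),'pin',np.round(pin.mean(0),1) if len(pin) else 0,len(pin))
        out.append(cc)
    return np.array(out)
E
python3 - <<'E'
from h import *
c=cap('wrist');posts(c);print(comp(c,7,20,(607,123),14))
E
python3 -m jog '[[-0.5,0,0,0,0,0],[-0.5,0,0,0,0,0],[-0.5,0,0,0,0,0],[0,0,0,0,0,0],[0,0,0,0,0,0]]'
python3 - <<'E'
from h import *
c=cap('wrist','w3.png');posts(c);print(comp(c,7,20,(607,123),14))
E
```

```text
[268.6  51.9] 295 circ [ 538.  -192.7] d 16.2 rect (538.1, -192.8, 15.4, 15.1, 52.7) shoulder z 58.4 pin [ 538.4 -192.2   70.7] 59
[315.1  51.7] 294 circ [ 530.4 -153.7] d 16.2 rect (530.3, -153.6, 15.6, 15.3, 28.0) shoulder z 58.5 pin [ 530.9 -153.5   70.4] 62
((607.8, 124.4, 117.1, 75.2, 88.5), array([ 494,  142,  127,   86, 7104], dtype=int32), np.float64(13.4))
clock: 9.78
tool_pos: [733.7, -112.5, 405.1]
orientation: [[-0.982, -0.188, -0.0], [-0.188, 0.982, 0.0], [0.0, 0.0, -1.0]]
contact_force: [0.4, -0.3, -2.0]
gripper_width: 0.438
[272.1 129.8] 241 circ [ 690.7 -163.1] d 16.0 rect (690.6, -163.2, 15.2, 14.6, 9.0) shoulder z 58.3 pin [ 690.4 -162.7   70.6] 50
[315.8 129.6] 235 circ [ 683.1 -124.1] d 15.7 rect (683.0, -123.8, 15.1, 14.6, 10.3) shoulder z 58.5 pin [ 683.1 -123.9   70.7] 48
((608.1, 124.5, 116.9, 76.1, 88.5), array([ 506,   48,  134,   99, 8732], dtype=int32), np.float64(13.3))
```

View pics/w3.png

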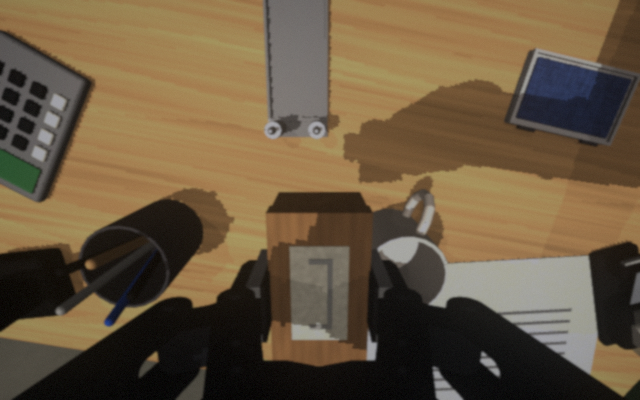

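Run:
```python
from h import *
plan([610.5,-158.4,90],101.0)
```

```text
turn wz 179.79 deg => 31.379 units (tool z down), j6 now -82.9 ; after turn shift units x -2.158 y 0.355 z 2.674
turn wz -0.21 deg => -0.037 units (tool z down), j6 now -82.9 ; after turn shift units x 2.158 y -0.355 z 2.674
tilt(tool frame rotvec units): [0.    0.001 0.   ] grasp pt [ 733.5 -112.8  250.4] yaw 100.79 t 9.825
```

```bash
python3 -m jog '[[0,0,0,0,0,-0.04],[0.7,-0.12,0,0,0,0],[0.7,-0.12,0,0,0,0],[0.76,-0.12,0,0,0,0],[0,0,0.6,0,0,0],[0,0,0.6,0,0,0],[0,0,0.6,0,0,0],[0,0,0.6,0,0,0],[0,0,0.25,0,0,0],[0,0,0,0,0,0],[0,0,0,0,0,0]]'
python3 - <<'E'
from h import *
plan([610.5,-158.4,33],101.0);cap('wrist','w4.png')
E
```

```text
clock: 11.2
tool_pos: [612.0, -159.1, 247.6]
orientation: [[-0.982, -0.191, 0.003], [-0.191, 0.982, -0.001], [-0.003, -0.001, -1.0]]
contact_force: [-0.2, 0.5, -1.4]
gripper_width: 0.437
turn wz -179.99 deg => -31.414 units (tool z down), j6 now -79.1 ; after turn shift units x -0.023 y -0.016 z 0.993
turn wz 0.01 deg => 0.002 units (tool z down), j6 now -79.1 ; after turn shift units x 0.023 y 0.016 z 0.993
tilt(tool frame rotvec units): [-0.012  0.033  0.   ] grasp pt [ 612.6 -159.2   92.6] yaw 101.01 t 11.2
```

View pics/w4.png

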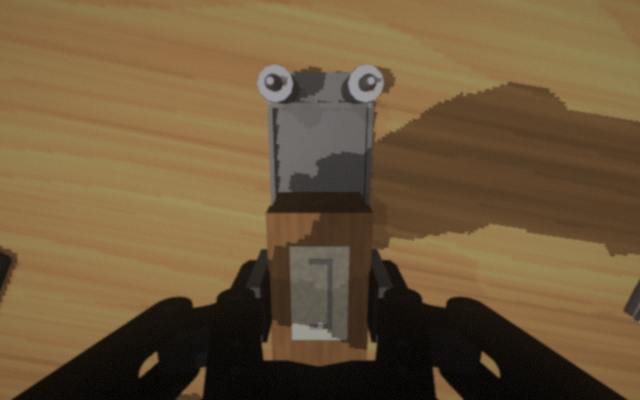

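```bash
python3 -m jog '[[0.02,0.01,0.3,0,0,0],[0,0,0.3,0,0,0],[0,0,0.2,0,0,0],[0,0,0.1,0,0,0],[0,0,0.08,0,0,0],[0,0,0,0,0,0],[0,0,0,0,0,0],[0,0,0,0,0,0]]'
python3 - <<'E'
from h import *
plan([610.5,-158.4,32.6],101.0)
E
```

```text
clock: 12.25
tool_pos: [610.4, -158.6, 187.6]
orientation: [[-0.982, -0.191, 0.002], [-0.191, 0.982, -0.0], [-0.001, -0.001, -1.0]]
contact_force: [-0.5, 1.4, 3.3]
gripper_width: 0.438
turn wz -179.99 deg => -31.414 units (tool z down), j6 now -79.1 ; after turn shift units x 0.002 y -0.004 z 0.000
turn wz 0.01 deg => 0.002 units (tool z down), j6 now -79.1 ; after turn shift units x -0.002 y 0.004 z 0.000
tilt(tool frame rotvec units): [-0.005  0.014 -0.   ] grasp pt [ 610.7 -158.7   32.6] yaw 101.01 t 12.25
```

```bash
python3 -m jog '[[0,0,0,0,0,0],[0,0,0,0,0,0],[0,0,0,0,0,0],[0,0,0,0,0,0],[0,0,-0.2,0,0,0],[0,0,-0.5,0,0,0],[0,0,-0.8,0,0,0],[0,0,-0.8,0,0,0],[0,0,-0.8,0,0,0],[0,0,-0.8,0,0,0],[0,0,0,0,0,0],[0,0,0,0,0,0]]' 0.8
python3 - <<'E'
from h import *
c=cap('wrist','w5.png');print(comp(c,34,46,(610,-158),40,50));print(get_obs()['tool_pos'])
plan([380,-317,245],105)
E
```

```text
clock: 13.75
tool_pos: [609.5, -158.6, 421.2]
orientation: [[-0.982, -0.19, 0.0], [-0.19, 0.982, 0.001], [-0.0, 0.0, -1.0]]
contact_force: [-0.3, -0.4, -0.5]
gripper_width: 0.8
((609.6, -158.3, 64.9, 38.5, 11.0), array([ 300,  147,   37,   62, 2282], dtype=int32), np.float64(41.2))
[ 609.58440086 -158.58584746  420.18949132]
turn wz 175.98 deg => 30.714 units (tool z down), j6 now -79.1 ; after turn shift units x -4.379 y 1.560 z 0.336
turn wz -4.02 deg => -0.702 units (tool z down), j6 now -79.1 ; after turn shift units x 4.379 y -1.560 z 0.336
tilt(tool frame rotvec units): [ 0.009 -0.015  0.   ] grasp pt [ 609.3 -158.5  265.2] yaw 100.98 t 13.8
```

View pics/w5.png

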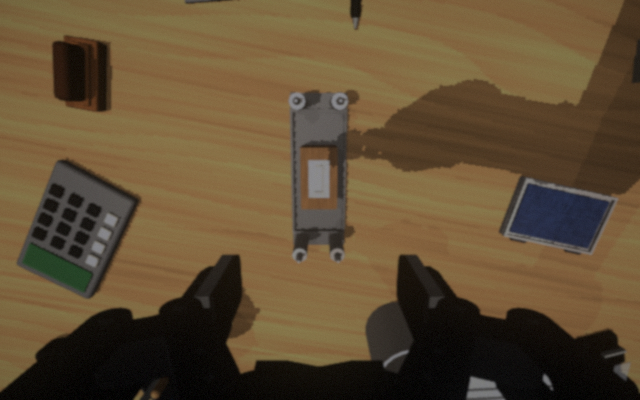

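The box sits lengthwise in the middle of the stand at (318,178), with all four posts visible around it (rows 101 and 256). I remeasure the posts here, then go to the tray.

```bash
python3 - <<'E'
from h import *
c=cap('wrist');p=posts(c,(610,-158));print('mean',p.mean(0))
print('pad',comp(c,7,20,(607,123),14));print('bar',comp(c,38,52,(557,-419),47),comp(c,12,22,(557,-419),17))
E
python3 -m jog '[[0,0,0,0,0,-0.7],[0.73,-0.26,0,0,0,0],[0.73,-0.26,0,0,0,0],[0.73,-0.26,0,0,0,0],[0.73,-0.26,0,0,0,0],[0.73,-0.26,0,0,0,0],[0.73,-0.26,0,0,0,0],[0,0,0,0,0,0],[0,0,0,0,0,0]]' 1
python3 - <<'E'
from h import *
c=cap('wrist','w6.png');print(comp(c,9,22,(375,-317),16,120));print(get_obs()['tool_pos'])
E
```

```text
[296.  101.5] 232 circ [ 537.8 -193. ] d 15.5 rect (537.8, -193.0, 15.1, 14.7, -35.6) shoulder z 58.4 pin [ 537.8 -192.6   70.6] 48
[338.8 101.6] 234 circ [ 530.4 -153.7] d 15.7 rect (530.2, -153.6, 15.2, 14.9, 11.5) shoulder z 58.4 pin [ 530.4 -154.1   70.7] 47
[298.8 255.2] 184 circ [ 690.6 -163.3] d 17.8 rect (690.6, -163.0, 17.2, 14.8, 10.4) shoulder z 58.6 pin [ 689.4 -163.3   70.3] 42
[336.3 255.2] 182 circ [ 683.2 -124.6] d 17.8 rect (683.2, -124.6, 17.2, 14.8, 11.4) shoulder z 58.5 pin [ 681.9 -124.6   69.9] 43
mean [ 610.50386047 -158.62120247]
pad ((607.6, 124.3, 117.3, 75.4, 88.6), array([ 500,  178,  119,   78, 6051], dtype=int32), np.float64(13.4))
bar ((553.6, -414.7, 53.1, 21.0, -1.1), array([  51,   41,   24,   61, 1232], dtype=int32), np.float64(46.4)) ((553.7, -416.5, 69.8, 36.9, 0.4), array([  63,   36,   38,   77, 1317], dtype=int32), np.float64(17.7))
clock: 14.98
tool_pos: [380.5, -317.1, 420.3]
orientation: [[-0.966, -0.258, -0.001], [-0.258, 0.966, 0.001], [0.001, 0.001, -1.0]]
contact_force: [0.0, 0.6, -0.5]
gripper_width: 0.997
((372.0, -316.7, 142.2, 62.1, 14.8), array([ 291,  100,   59,  129, 1180], dtype=int32), np.float64(16.3))
[ 380.9932559  -316.89768058  420.34580056]
```

View pics/w6.png

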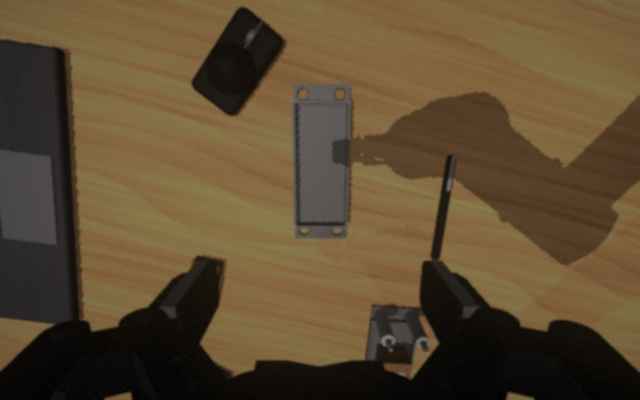

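Run:
```python
from h import *
o=get_obs();c=cap('wrist');P=pts(c);R=np.array(o['orientation']);Q=(P-np.array(o['tool_pos']))@R
m=(Q[...,2]<200)
for s in(slice(0,320),slice(320,640)):
    q=Q[:,s][m[:,s]&(Q[:,s,2]>90)];print('tip zmax',np.percentile(q[:,2],[90,99,100]),'y',np.percentile(q[:,1],[1,99]), 'x',np.percentile(q[:,0],[1,99]))
    print(q[np.argsort(-q[:,2])[:5]].round(1))
# holes
hsv=cv2.cvtColor(c['img'],cv2.COLOR_RGB2HSV)
sub=(hsv[...,1]>75).astype(np.uint8)
n,l,s,ce=cv2.connectedComponentsWithStats(sub)
H=[]
for i in range(1,n):
    if 40<s[i,4]<200 and 285<ce[i][0]<360 and 80<ce[i][1]<245:
        k=cv2.findContours((l==i).astype(np.uint8),0,1)[0][0][:,0]
        a=ray(c,k,4)[:,:2].mean(0);H.append(a);print(ce[i],s[i,4],a.round(1),rect(ray(c,k,4)[:,:2]))
print(np.mean(H,0))
```

```text
tip zmax [135.84734961 154.87116877 160.7640103 ] y [-71.51342103  -0.46364803] x [-8.54166752 17.21526779]
[[  4.3 -42.3 160.8]
 [ -0.8 -42.3 160.7]
 [ -4.6 -41.9 159.9]
 [  5.7 -41.9 159.8]
 [ -5.4 -41.9 159.6]]
tip zmax [135.92844831 154.93041466 160.26807327] y [ 2.85265155 73.41852759] x [-8.60427633 17.19060172]
[[ -4.8  43.8 160.3]
 [ -8.   43.9 160. ]
 [  0.6  43.6 159.9]
 [  2.   43.9 159.9]
 [ -0.3  43.7 159.9]]
[302.35106383  93.        ] 94 [ 301.5 -355.5] (301.5, -355.4, 10.3, 9.7, 14.5)
[339.3655914   93.15053763] 93 [ 291.3 -317. ] (291.1, -316.8, 10.3, 9.7, 15.8)
[303.70454545 230.15909091] 44 [ 452.9 -315.5] (453.4, -314.8, 9.7, 6.4, -75.0)
[336.58823529 230.2745098 ] 51 [ 442.8 -276.9] (443.3, -277.0, 10.9, 6.4, -75.0)
[ 372.140188  -316.1945076]
```

Run:
```python
from h import *
plan([372.2,-317.2,14],104.8)
```

```text
turn wz -179.74 deg => -31.371 units (tool z down), j6 now -54.0 ; after turn shift units x -0.147 y -0.031 z 4.190
turn wz 0.26 deg => 0.045 units (tool z down), j6 now -54.0 ; after turn shift units x 0.147 y 0.031 z 4.190
tilt(tool frame rotvec units): [ 0.006 -0.007 -0.   ] grasp pt [ 381.1 -316.7  265.4] yaw 105.06 t 15.075
```

```bash
python3 -m jog '[[0.14,0.03,0,0,0,0.03],[0,0,0.8,0,0,0],[0,0,0.8,0,0,0],[0,0,0.8,0,0,0],[0,0,0.7,0,0,0],[0,0,0.5,0,0,0],[0,0,0.4,0,0,0],[0,0,0.15,0,0,0],[0,0,0,0,0,0],[0,0,0,0,0,0]]' 1
python3 - <<'E'
from h import *
plan([372.2,-317.2,14],104.8);cap('wrist','w7.png')
E
```

```text
clock: 16.32
tool_pos: [372.4, -317.6, 172.9]
orientation: [[-0.967, -0.256, 0.002], [-0.256, 0.967, -0.001], [-0.002, -0.001, -1.0]]
contact_force: [-0.0, -0.3, -0.8]
gripper_width: 1.004
turn wz -179.95 deg => -31.407 units (tool z down), j6 now -53.8 ; after turn shift units x -0.001 y -0.007 z 0.064
turn wz 0.05 deg => 0.009 units (tool z down), j6 now -53.8 ; after turn shift units x 0.001 y 0.007 z 0.064
tilt(tool frame rotvec units): [-0.013  0.016  0.   ] grasp pt [ 372.6 -317.7   17.9] yaw 104.85 t 16.325
```

View pics/w7.png

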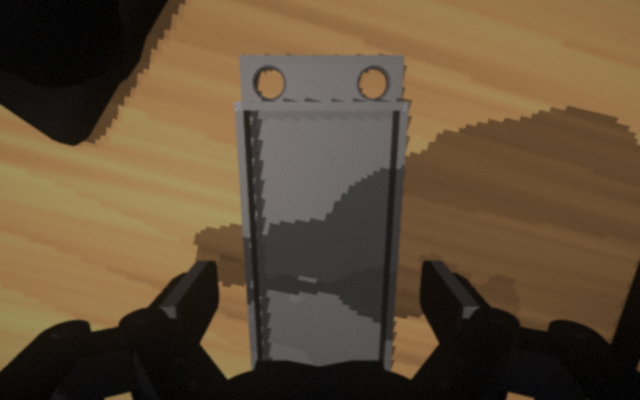

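Both fingers straddle the tray (its sides are at columns 240 and 405). I close here, 3 mm lower.

```bash
python3 -m jog '[[0,0,0.06,0,0,0],[0,0,0,0,0,0]]'
python3 -m jog '[[0,0,0,0,0,0],[0,0,0,0,0,0],[0,0,0,0,0,0],[0,0,0,0,0,0],[0,0,0,0,0,0],[0,0,0,0,0,0]]' 0 45
python3 -m jog '[[0,0,-0.1,0,0,0],[0,0,-0.3,0,0,0],[0,0,-0.5,0,0,0],[0,0,0,0,0,0],[0,0,0,0,0,0]]'
python3 - <<'E'
from h import *
plan([640,-153,250],101.0);cap('wrist','w8.png')
E
```

```text
clock: 16.62
tool_pos: [371.8, -317.5, 168.5]
orientation: [[-0.967, -0.256, 0.0], [-0.256, 0.967, -0.0], [-0.0, -0.0, -1.0]]
contact_force: [-0.4, -0.1, -0.7]
gripper_width: 0.999
clock: 17.38
tool_pos: [371.9, -317.5, 168.7]
orientation: [[-0.967, -0.256, 0.0], [-0.256, 0.967, -0.0], [-0.0, -0.0, -1.0]]
contact_force: [-0.8, 1.0, 6.3]
gripper_width: 0.711
clock: 18.0
tool_pos: [371.4, -317.3, 221.8]
orientation: [[-0.967, -0.255, -0.001], [-0.255, 0.967, 0.001], [0.001, 0.001, -1.0]]
contact_force: [0.5, 0.0, -1.6]
gripper_width: 0.711
turn wz -176.20 deg => -30.753 units (tool z down), j6 now -53.8 ; after turn shift units x 4.916 y -1.834 z -3.053
turn wz 3.80 deg => 0.663 units (tool z down), j6 now -53.8 ; after turn shift units x -4.916 y 1.834 z -3.053
tilt(tool frame rotvec units): [ 0.009 -0.006 -0.   ] grasp pt [ 371.3 -317.2   66.8] yaw 104.8 t 18.0
```

View pics/w8.png

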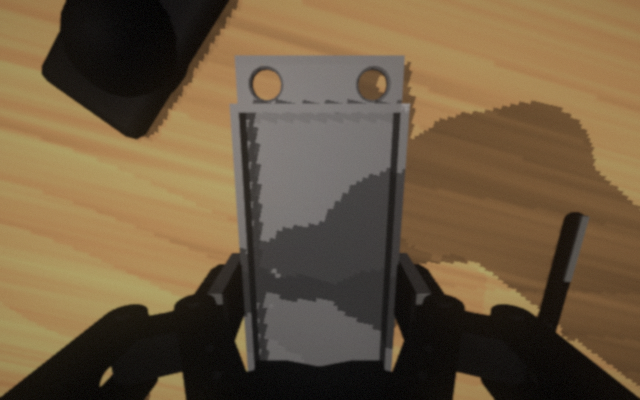

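```bash
cat >> h.py <<'E'
def toolray(c,o,px,tz):
    T=np.array(c['T_tool_cam']);K=np.array(c['mtx']);px=np.atleast_2d(np.array(px,float))
    d=np.stack([(px[:,0]-K[0,2])/K[0,0],-(px[:,1]-K[1,2])/K[1,1],-np.ones(len(px))],-1)@T[:3,:3].T
    t=T[:3,3];return t+d*((tz-t[2])/d[:,2])[:,None]
E
python3 - <<'E'
from h import *
o=get_obs();c=cap('wrist');K=c['img']
g=cv2.cvtColor(K,cv2.COLOR_RGB2HSV)
m=(g[...,1]>75).astype(np.uint8);m[:, :240]=0;m[:,402:]=0;m[:60]=0;m[104:]=0
n,l,s,ce=cv2.connectedComponentsWithStats(m);
for i in range(1,n):
  if s[i,4]>200: 
    k=cv2.findContours((l==i).astype(np.uint8),0,1)[0][0][:,0]
    q=toolray(c,o,k,164.6);print(ce[i],s[i],rect(q[:,:2]))
# tray edges on near flange corners, lip: use depth mask in tool frame
P=pts(c);Q=(P-np.array(o['tool_pos']))@np.array(o['orientation'])
mm=(Q[...,2]>160)&(Q[...,2]<172)&(np.abs(Q[...,1])<40)&(Q[...,0]>70)
print(np.nanmedian(Q[mm][:,2]),Q[mm][:,:2].min(0),Q[mm][:,:2].max(0))
E
```

```text
[266.12311902  84.15321477] [252  69  29  32 731] (77.8, -18.7, 11.0, 10.5, 1.8)
[372.12230216  84.25323741] [358  70  29  30 695] (77.8, 20.8, 10.5, 10.2, 90.0)
164.34889324042592 [ 71.23188653 -30.19170174] [88.12661391 32.23011705]
```

```bash
python3 -m jog '[[0,0,-0.5,0,0,0.33],[0,0,-0.5,0,0,0.33],[0,0,-0.3,0,0,0],[-0.55,0.22,0,0,0,0],[-0.55,0.23,0,0,0,0],[-0.55,0.23,0,0,0,0],[-0.55,0.23,0,0,0,0],[-0.55,0.23,0,0,0,0],[-0.55,0.23,0,0,0,0],[-0.55,0.23,0,0,0,0],[-0.55,0.2,0,0,0,0],[0,0,0,0,0,0],[0,0,0,0,0,0]]'
python3 - <<'E'
from h import *
plan([610.5,-159.5,145],101.0);cap('wrist','w9.png')
E
```

```text
clock: 19.73
tool_pos: [609.8, -160.9, 298.8]
orientation: [[-0.981, -0.191, -0.003], [-0.191, 0.981, 0.0], [0.003, 0.001, -1.0]]
contact_force: [0.5, -0.3, -1.5]
gripper_width: 0.707
turn wz -179.96 deg => -31.409 units (tool z down), j6 now -78.8 ; after turn shift units x 0.017 y -0.021 z -0.019
turn wz 0.04 deg => 0.007 units (tool z down), j6 now -78.8 ; after turn shift units x -0.017 y 0.021 z -0.019
tilt(tool frame rotvec units): [ 0.009 -0.03  -0.   ] grasp pt [ 609.3 -160.9  143.8] yaw 101.04 t 19.725
```

View pics/w9.png

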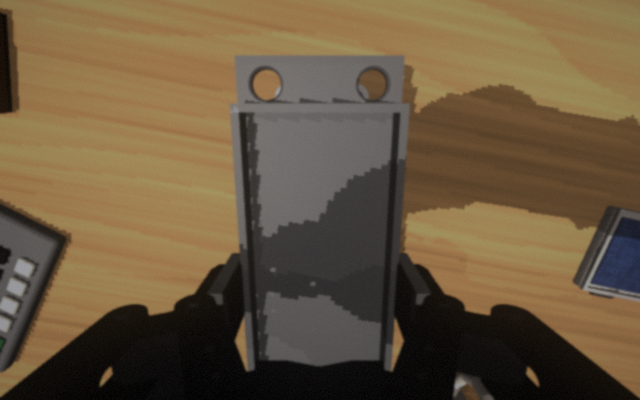

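```bash
python3 -m jog '[[-0.01,0.02,0.3,0,0,0],[0,0,0.3,0,0,0],[0,0,0.2,0,0,0],[0,0,0.05,0,0,0],[0,0,0,0,0,0],[0,0,0,0,0,0],[0,0,0,0,0,0]]'
python3 - <<'E'
from h import *
plan([610.5,-159.5,71.6],101.0);c=cap('wrist');cv2.imwrite('pics/w10.png',cv2.resize(c['img'][30:150,220:420,::-1],None,fx=4,fy=4))
E
```

```text
clock: 20.65
tool_pos: [610.8, -159.6, 249.9]
orientation: [[-0.981, -0.192, 0.001], [-0.192, 0.981, -0.0], [-0.001, -0.0, -1.0]]
contact_force: [0.2, 0.0, -1.6]
gripper_width: 0.712
turn wz -179.95 deg => -31.407 units (tool z down), j6 now -79.0 ; after turn shift units x -0.005 y -0.003 z 0.389
turn wz 0.05 deg => 0.009 units (tool z down), j6 now -79.0 ; after turn shift units x 0.005 y 0.003 z 0.389
tilt(tool frame rotvec units): [-0.003  0.011  0.   ] grasp pt [ 611.  -159.6   94.9] yaw 101.05 t 20.65
```

View pics/w10.png

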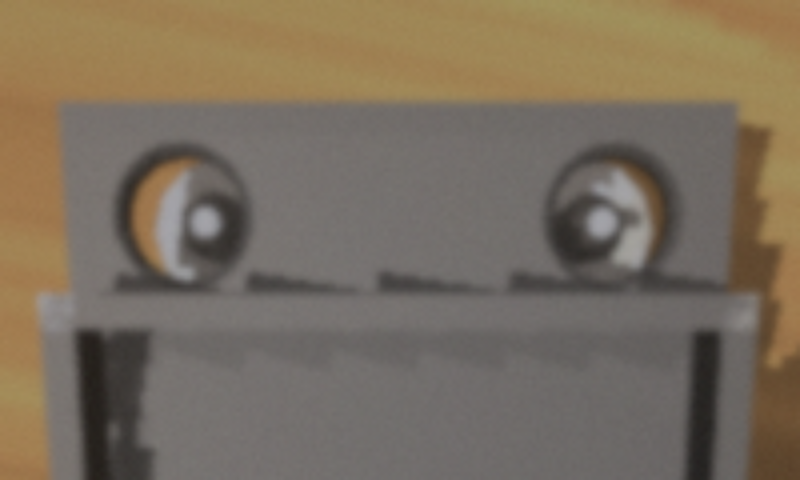

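```bash
python3 -m jog '[[0,0,0.1,0,0,0],[0,0,0.1,0,0,0],[0,0,0.1,0,0,0],[0,0,0.05,0,0,0],[0,0,0,0,0,0],[0,0,0,0,0,0]]'
python3 - <<'E'
from h import *
plan([610.5,-159.5,71.6],101.0);c=cap('wrist');cv2.imwrite('pics/w11.png',cv2.resize(c['img'][30:150,220:420,::-1],None,fx=4,fy=4))
E
```

```text
clock: 21.45
tool_pos: [610.8, -159.7, 228.5]
orientation: [[-0.981, -0.192, 0.0], [-0.192, 0.981, -0.0], [-0.0, -0.0, -1.0]]
contact_force: [-0.9, 0.5, -1.5]
gripper_width: 0.711
turn wz -179.95 deg => -31.407 units (tool z down), j6 now -79.0 ; after turn shift units x -0.004 y -0.003 z 0.031
turn wz 0.05 deg => 0.009 units (tool z down), j6 now -79.0 ; after turn shift units x 0.004 y 0.003 z 0.031
tilt(tool frame rotvec units): [-0.002  0.004 -0.   ] grasp pt [ 610.8 -159.7   73.5] yaw 101.05 t 21.45
```

View pics/w11.png

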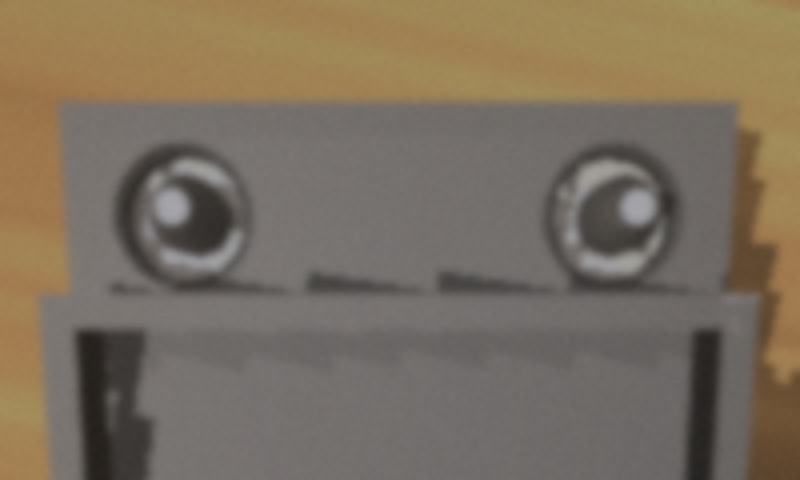

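Pins are through both visible holes with clearance all round. I lower the last 2 mm until there is contact.

```bash
python3 -m jog '[[0,0,0.03,0,0,0],[0,0,0.02,0,0,0],[0,0,0,0,0,0],[0,0,0,0,0,0]]'
```

```text
clock: 22.0
tool_pos: [610.8, -159.6, 226.8]
orientation: [[-0.981, -0.192, 0.001], [-0.192, 0.981, -0.0], [-0.001, -0.001, -1.0]]
contact_force: [-1.3, 1.0, 4.9]
gripper_width: 0.715
```

```bash
python3 -m jog '[[0,0,0,0,0,0],[0,0,0,0,0,0],[0,0,0,0,0,0],[0,0,0,0,0,0],[0,0,-0.2,0,0,0],[0,0,-0.5,0,0,0],[0,0,-0.8,0,0,0],[0,0,-0.8,0,0,0],[0,0,-0.8,0,0,0],[0,0,0,0,0,0],[0,0,0,0,0,0]]' 1
python3 - <<'E'
from h import *
c=cap('wrist','w12.png');P=pts(c)
print(comp(c,68,84,(610,-158),74,110))
# flange heights by depth
for sx in(-78,78):
  for sy in(-1,1):
    a=np.radians(11);x=610.5+np.cos(a)*sx-np.sin(a)*sy*11;y=-158.6+np.sin(a)*sx+np.cos(a)*sy*11
    m=np.hypot(P[...,0]-x,P[...,1]-y)<4;print(sx,sy,np.median(P[m][:,2]).round(1),m.sum())
for sx in(-55,0,55):
    a=np.radians(11);x=610.5+np.cos(a)*sx;y=-158.6+np.sin(a)*sx
    m=np.hypot(P[...,0]-x,P[...,1]-y)<8;print(sx,np.median(P[m][:,2]).round(1))
plan([570,380,250],78)
E
```

```text
clock: 23.38
tool_pos: [610.2, -159.6, 411.6]
orientation: [[-0.982, -0.191, 0.0], [-0.191, 0.982, 0.001], [-0.0, 0.0, -1.0]]
contact_force: [0.0, 0.8, -0.5]
gripper_width: 1.0
((610.9, -159.0, 140.7, 62.1, 11.0), array([ 283,  109,   71,  150, 1625], dtype=int32), np.float64(74.3))
-78 -1 62.4 62
-78 1 62.4 64
78 -1 63.0 34
78 1 62.5 32
-55 62.6
0 62.4
55 62.6
turn wz -156.97 deg => -27.396 units (tool z down), j6 now -79.0 ; after turn shift units x -2.525 y -8.657 z 0.093
turn wz 23.03 deg => 4.019 units (tool z down), j6 now -79.0 ; after turn shift units x 2.525 y 8.657 z 0.093
tilt(tool frame rotvec units): [ 0.008 -0.015  0.   ] grasp pt [ 610.  -159.5  255.6] yaw 101.03 t 23.425
```

View pics/w12.png

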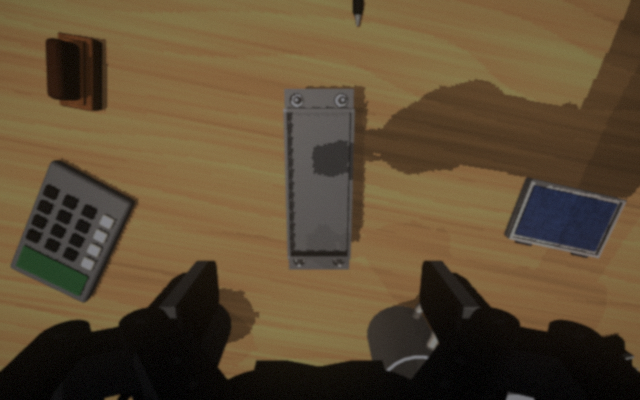

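The tray is seated: all four flange spots read about 62.5 mm and the pins come up through the holes. Next is the stapler.

```bash
python3 -m jog '[[0,0,0,0,0,0.8],[0,0,0,0,0,0.8],[0,0,0,0,0,0.8],[0,0,0,0,0,0.8],[0,0,0,0,0,0.8],[0.25,0.86,0,0,0,0],[0.25,0.86,0,0,0,0],[0.25,0.86,0,0,0,0],[0.25,0.86,0,0,0,0],[0.25,0.86,0,0,0,0],[0.25,0.86,0,0,0,0],[0.25,0.86,0,0,0,0],[0.25,0.86,0,0,0,0],[0.25,0.86,0,0,0,0],[0.25,0.86,0,0,0,0],[0,0,0,0,0,0],[0,0,0,0,0,0]]'
python3 - <<'E'
from h import *
c=cap('wrist','w13.png');print(get_obs()['tool_pos'],get_obs()['qpos'][[0,5]])
print(comp(c,4,60,(557,417),0,100),comp(c,38,55,(557,417),48,100))
print('round',comp(c,12,24,(387,290),18,60),comp(c,60,85,(387,290),78,60))
E
```

```text
clock: 25.55
tool_pos: [569.9, 376.2, 409.6]
orientation: [[-0.979, 0.205, -0.002], [0.205, 0.979, -0.002], [0.002, -0.003, -1.0]]
contact_force: [-0.2, 0.4, -0.2]
gripper_width: 0.999
[570.07960408 375.55246732 410.21454121] [  46.91348652 -148.81444632]
((560.3, 421.0, 120.8, 36.8, -22.5), array([ 332,  100,   52,  111, 3496], dtype=int32), np.float64(44.9)) ((555.3, 419.8, 103.2, 25.6, -22.6), array([ 338,  105,   46,  106, 2727], dtype=int32), np.float64(45.4))
round ((394.1, 294.1, 41.8, 26.9, 88.3), array([173,   0,  45,  34, 824], dtype=int32), np.float64(18.3)) ((398.8, 296.7, 15.0, 4.2, 78.1), array([166,   0,  20,   7,  88], dtype=int32), np.float64(66.3))
```

View pics/w13.png

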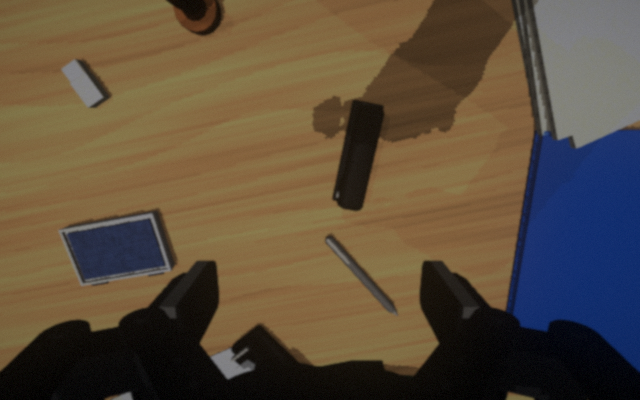

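Run:
```python
from h import *
plan([558,419.8,180],67.4)
```

```text
turn wz -169.30 deg => -29.548 units (tool z down), j6 now -148.8 ; after turn shift units x -0.469 y -0.603 z 1.254
turn wz 10.70 deg => 1.868 units (tool z down), j6 now -148.8 ; after turn shift units x 0.469 y 0.603 z 1.254
tilt(tool frame rotvec units): [-0.021 -0.012  0.   ] grasp pt [569.8 375.3 255.2] yaw 78.1 t 25.6
```

```bash
python3 -m jog '[[0,0,0,0,0,0.93],[0,0,0,0,0,0.93],[0.24,0.3,0.6,0,0,0],[0.23,0.3,0.65,0,0,0],[0,0,0,0,0,0],[0,0,0,0,0,0],[0,0,0,0,0,0]]' 0.65
python3 - <<'E'
from h import *
c=cap('wrist','w14.png');print(get_obs()['qpos'][[0,5]])
print(comp(c,40,55,(557,417),46,100))
plan([555.5,419,36],67.4)
E
```

```text
clock: 26.48
tool_pos: [558.5, 419.4, 338.7]
orientation: [[-0.923, 0.384, 0.003], [0.384, 0.923, 0.002], [-0.002, 0.003, -1.0]]
contact_force: [-0.4, -0.3, 0.2]
gripper_width: 0.65
[  50.14833767 -162.74602263]
((555.2, 421.3, 103.0, 25.3, -22.5), array([ 301,  129,   33,  127, 3916], dtype=int32), np.float64(45.4))
turn wz -179.99 deg => -31.414 units (tool z down), j6 now -162.7 ; after turn shift units x -0.041 y 0.026 z 2.459
turn wz 0.01 deg => 0.002 units (tool z down), j6 now -162.7 ; after turn shift units x 0.041 y -0.026 z 2.459
tilt(tool frame rotvec units): [ 0.032  0.014 -0.   ] grasp pt [558.7 419.9 183.5] yaw 67.41 t 26.525
```

View pics/w14.png

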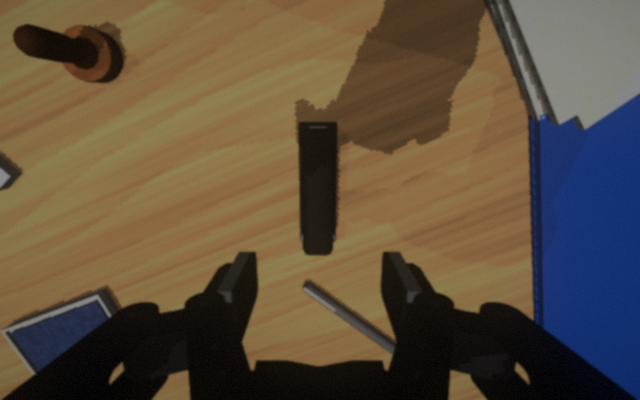

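```bash
python3 -m jog '[[0.06,0,0.6,0,0,0],[0,0,0.7,0,0,0],[0,0,0.6,0,0,0],[0,0,0.4,0,0,0],[0,0,0.15,0,0,0],[0,0,0,0,0,0],[0,0,0,0,0,0]]'
python3 -m jog '[[0,0,0,0,0,0],[0,0,0,0,0,0],[0,0,0,0,0,0],[0,0,0,0,0,0],[0,0,0,0,0,0],[0,0,0,0,0,0]]' 0 45
python3 -m jog '[[0,0,-0.2,0,0,0],[0,0,-0.5,0,0,0],[0,0,-0.8,0,0,0],[0,0,-0.8,0,0,0],[0,0,0,0,0,0],[0,0,0,0,0,0]]'
python3 - <<'E'
from h import *
o=get_obs();c=cap('wrist','w15.png')
P=pts(c);Q=(P-np.array(o['tool_pos']))@np.array(o['orientation'])
m=((Q[...,2]>138)&(Q[...,2]<152)&(np.abs(Q[...,1])<14)&(Q[...,0]>9)).astype(np.uint8)
n,l,s,ce=cv2.connectedComponentsWithStats(m);i=1+np.argmax(s[1:,4]);q=Q[l==i];print(s[i],q.min(0),q.max(0),rect(q[:,:2]))
plan([610.9,-159.5,160],101)
E
```

```text
clock: 27.4
tool_pos: [554.9, 422.0, 191.1]
orientation: [[-0.924, 0.383, 0.002], [0.383, 0.924, 0.002], [-0.001, 0.003, -1.0]]
contact_force: [-0.9, 0.0, -0.5]
gripper_width: 0.649
clock: 28.15
tool_pos: [554.6, 422.0, 190.5]
orientation: [[-0.924, 0.383, 0.001], [0.383, 0.924, 0.001], [-0.001, 0.001, -1.0]]
contact_force: [-1.5, 1.0, 6.0]
gripper_width: 0.295
clock: 28.9
tool_pos: [553.9, 421.2, 326.3]
orientation: [[-0.923, 0.384, -0.002], [0.384, 0.923, -0.001], [0.002, -0.002, -1.0]]
contact_force: [-1.5, -0.8, -2.0]
gripper_width: 0.296
[ 277  163   79  125 7912] [  9.0066865  -13.97828558 138.19136576] [ 51.25644897  13.92800353 151.99575275] (30.1, 0.0, 42.2, 27.9, 0.1)
turn wz 146.44 deg => 25.559 units (tool z down), j6 now -163.0 ; after turn shift units x -0.915 y 9.681 z 0.172
turn wz -33.56 deg => -5.857 units (tool z down), j6 now -163.0 ; after turn shift units x 0.915 y -9.681 z 0.172
tilt(tool frame rotvec units): [-0.034 -0.021 -0.   ] grasp pt [553.4 420.8 170.3] yaw 67.44 t 28.95
```

View pics/w15.png

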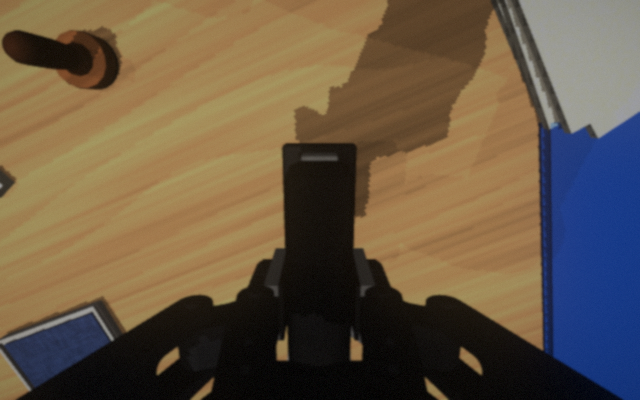

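```bash
python3 -m jog '[[0,0,0,0,0,-0.84],[0,0,0,0,0,-0.84],[0,0,0,0,0,-0.84],[0,0,0,0,0,-0.84],[0,0,0,0,0,-0.84],[0,0,0,0,0,-0.84],[0,0,0,0,0,-0.82],[0.08,-0.88,0,0,0,0],[0.08,-0.88,0,0,0,0],[0.08,-0.88,0,0,0,0],[0.08,-0.88,0,0,0,0],[0.08,-0.88,0,0,0,0],[0.08,-0.88,0,0,0,0],[0.08,-0.88,0,0,0,0],[0.08,-0.88,0,0,0,0],[0.08,-0.88,0,0,0,0],[0.08,-0.88,0,0,0,0],[0.08,-0.88,0,0,0,0],[0,0,0,0,0,0],[0,0,0,0,0,0]]'
python3 - <<'E'
from h import *
plan([610.9,-159.8,97.6],101);cap('wrist','w16.png')
E
```

```text
clock: 31.45
tool_pos: [613.5, -158.6, 325.5]
orientation: [[-0.982, -0.191, -0.003], [-0.191, 0.982, 0.0], [0.003, 0.001, -1.0]]
contact_force: [0.0, -0.1, -1.8]
gripper_width: 0.295
turn wz 180.00 deg => 31.416 units (tool z down), j6 now -79.1 ; after turn shift units x -0.046 y 0.011 z 1.215
turn wz -0.00 deg => -0.000 units (tool z down), j6 now -79.1 ; after turn shift units x 0.046 y -0.011 z 1.215
tilt(tool frame rotvec units): [ 0.011 -0.033 -0.   ] grasp pt [ 612.9 -158.5  170.5] yaw 101.0 t 31.45
```

View pics/w16.png

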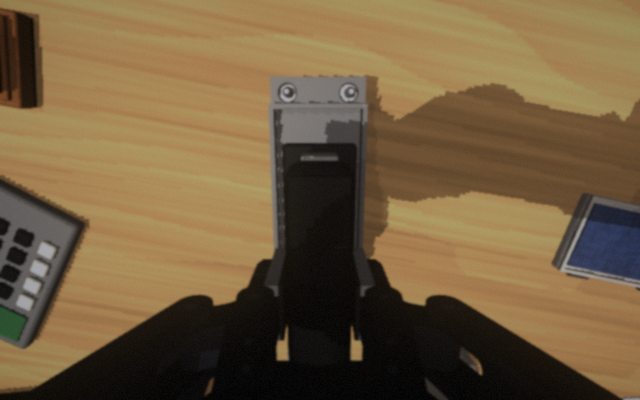

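```bash
python3 -m jog '[[0.04,-0.01,0.4,0,0,0],[0,0,0.4,0,0,0],[0,0,0.2,0,0,0],[0,0,0.1,0,0,0],[0,0,0.05,0,0,0],[0,0,0.04,0,0,0],[0,0,0,0,0,0],[0,0,0,0,0,0]]'
python3 - <<'E'
from h import *
plan([610.9,-159.8,97.6],101);cap('wrist','w17.png')
E
```

```text
clock: 32.5
tool_pos: [611.7, -159.7, 256.4]
orientation: [[-0.981, -0.191, 0.001], [-0.191, 0.981, -0.0], [-0.001, -0.0, -1.0]]
contact_force: [-0.6, -0.5, -2.5]
gripper_width: 0.296
turn wz -179.96 deg => -31.409 units (tool z down), j6 now -79.0 ; after turn shift units x -0.014 y -0.001 z 0.063
turn wz 0.04 deg => 0.007 units (tool z down), j6 now -79.0 ; after turn shift units x 0.014 y 0.001 z 0.063
tilt(tool frame rotvec units): [-0.002  0.008  0.   ] grasp pt [ 611.9 -159.7  101.4] yaw 101.04 t 32.5
```

View pics/w17.png

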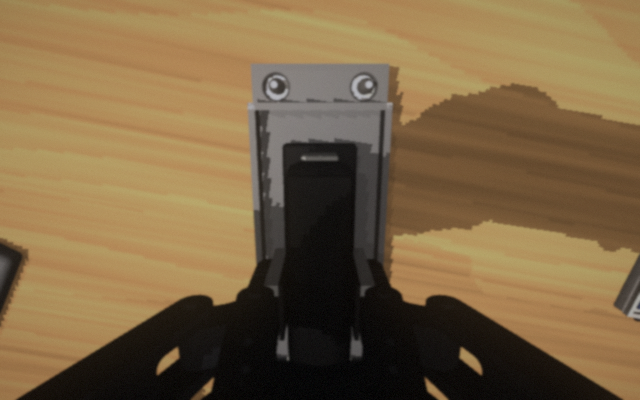

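```bash
python3 -m jog '[[0.01,0,0.03,0,0,0],[0,0,0.03,0,0,0],[0,0,0.01,0,0,0],[0,0,0,0,0,0],[0,0,0,0,0,0]]'
```

```text
clock: 33.17
tool_pos: [611.0, -159.7, 252.5]
orientation: [[-0.981, -0.192, 0.0], [-0.192, 0.981, -0.0], [-0.0, -0.0, -1.0]]
contact_force: [-3.6, 0.2, 6.0]
gripper_width: 0.298
```

```bash
python3 -m jog '[[0,0,0,0,0,0],[0,0,0,0,0,0],[0,0,0,0,0,0],[0,0,-0.2,0,0,0],[0,0,-0.5,0,0,0],[0,0,-0.8,0,0,0],[0,0,-0.8,0,0,0],[0,0,-0.5,0,0,0],[0,0,0,0,0,0],[0,0,0,0,0,0]]' 0.6
python3 - <<'E'
from h import *
c=cap('wrist','w18.png')
print('stapler',comp(c,98,118,(610,-158),108,100));print('tray',comp(c,68,84,(610,-158),74,110))
P=pts(c)
for sx in(-78,78):
  for sy in(-1,1):
    a=np.radians(11);x=610.5+np.cos(a)*sx-np.sin(a)*sy*11;y=-158.6+np.sin(a)*sx+np.cos(a)*sy*11
    m=np.hypot(P[...,0]-x,P[...,1]-y)<4;print(sx,sy,np.median(P[m][:,2]).round(1),m.sum())
plan([400,290,250],60)
E
```

```text
clock: 34.42
tool_pos: [610.7, -159.6, 419.3]
orientation: [[-0.982, -0.191, -0.001], [-0.191, 0.982, 0.001], [0.001, 0.001, -1.0]]
contact_force: [1.1, -0.6, 0.5]
gripper_width: 0.599
stapler ((611.9, -158.8, 103.4, 25.4, 11.2), array([ 303,  134,   31,  119, 3490], dtype=int32), np.float64(107.4))
tray ((615.3, -158.1, 149.7, 62.1, 11.0), array([ 284,  109,   70,  155, 1595], dtype=int32), np.float64(74.3))
-78 -1 62.5 64
-78 1 62.4 62
78 -1 62.6 31
78 1 62.2 29
turn wz -138.97 deg => -24.255 units (tool z down), j6 now -79.0 ; after turn shift units x -6.788 y -4.734 z 0.226
turn wz 41.03 deg => 7.161 units (tool z down), j6 now -79.0 ; after turn shift units x 6.788 y 4.734 z 0.226
tilt(tool frame rotvec units): [ 0.009 -0.02  -0.   ] grasp pt [ 610.4 -159.6  263.6] yaw 101.03 t 34.475
```

View pics/w18.png

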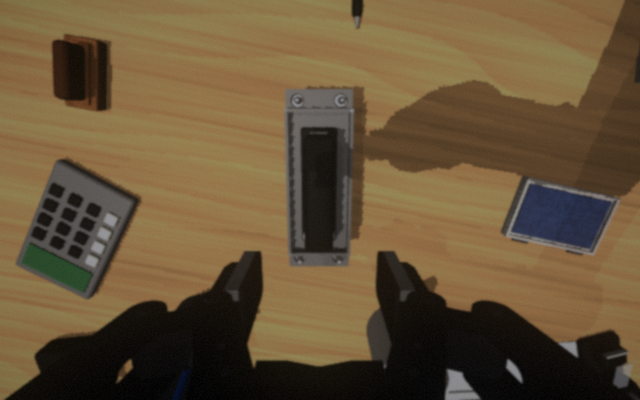

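Run:
```python
from h import *
plan([400,290,250])
```

```text
turn wz 180.00 deg => 31.416 units (tool z down), j6 now -79.0 ; after turn shift units x -2.013 y -8.028 z 0.226
turn wz -0.00 deg => -0.000 units (tool z down), j6 now -79.0 ; after turn shift units x 2.013 y 8.028 z 0.226
tilt(tool frame rotvec units): [ 0.009 -0.02  -0.   ] grasp pt [ 610.4 -159.6  263.6] yaw 101.03 t 34.475
```

```bash
python3 -m jog '[[0.2,0.8,0,0,0,0],[0.2,0.8,0,0,0,0],[0.2,0.8,0,0,0,0],[0.2,0.8,0,0,0,0],[0.2,0.8,0,0,0,0],[0.2,0.8,0,0,0,0],[0.2,0.8,0,0,0,0],[0.2,0.8,0,0,0,0],[0.2,0.8,0,0,0,0],[0.2,0.8,0.2,0,0,0],[0,0,0,0,0,0],[0,0,0,0,0,0]]' 0.6
python3 - <<'E'
from h import *
c=cap('wrist','w19.png');print(get_obs()['tool_pos'],get_obs()['qpos'][[0,5]])
print('disc',comp(c,11,25,(389,291),18,60),'knob',comp(c,69,86,(389,291),76,60),'handle',comp(c,45,86,(389,291),60,60))
print('eraser',comp(c,6,18,(427,156),12,60),'pad',comp(c,7,20,(607,123),14))
E
```

```text
clock: 35.98
tool_pos: [401.2, 288.3, 406.9]
orientation: [[-0.981, -0.192, -0.001], [-0.192, 0.981, -0.002], [0.002, -0.002, -1.0]]
contact_force: [-0.0, 0.1, -0.3]
gripper_width: 0.603
[401.50904323 287.91178143 407.25096399] [  54.51639303 -133.50378083]
disc ((384.7, 293.0, 40.3, 40.3, 12.3), array([307, 144,  39,  39, 725], dtype=int32), np.float64(18.5)) knob ((384.3, 293.1, 18.5, 17.8, 56.2), array([317, 162,  22,  21, 343], dtype=int32), np.float64(75.0)) handle ((385.3, 293.9, 21.8, 19.8, 11.1), array([317, 159,  22,  24, 413], dtype=int32), np.float64(74.2))
eraser ((425.2, 159.2, 44.5, 23.4, 19.2), array([185, 154,  28,  43, 837], dtype=int32), np.float64(12.8)) pad ((595.9, 123.1, 105.8, 62.7, 89.6), array([ 109,  277,   92,   45, 1942], dtype=int32), np.float64(13.5))
```

View pics/w19.png

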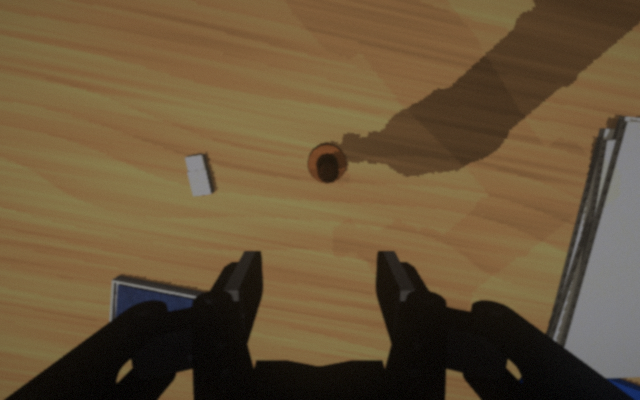

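Run:
```python
from h import *
plan([384.7,292.3,57])
```

```text
turn wz 180.00 deg => 31.416 units (tool z down), j6 now -133.5 ; after turn shift units x -0.261 y -0.125 z 3.254
turn wz -0.00 deg => -0.000 units (tool z down), j6 now -133.5 ; after turn shift units x 0.261 y 0.125 z 3.254
tilt(tool frame rotvec units): [-0.011 -0.009 -0.   ] grasp pt [401.4 287.7 252.3] yaw 101.02 t 36.025
```

```bash
python3 -m jog '[[0.26,0.12,0.7,0,0,0],[0,0,0.7,0,0,0],[0,0,0.6,0,0,0],[0,0,0.3,0,0,0],[0,0,0,0,0,0],[0,0,0,0,0,0],[0,0,0,0,0,0]]' 0.6
python3 - <<'E'
from h import *
plan([384.7,292.3,57])
E
```

```text
clock: 36.9
tool_pos: [385.0, 292.5, 270.9]
orientation: [[-0.982, -0.191, 0.002], [-0.191, 0.982, 0.002], [-0.002, 0.002, -1.0]]
contact_force: [-0.4, 0.4, 0.9]
gripper_width: 0.6
turn wz 180.00 deg => 31.416 units (tool z down), j6 now -135.5 ; after turn shift units x -0.006 y 0.002 z 0.981
turn wz -0.00 deg => -0.000 units (tool z down), j6 now -135.5 ; after turn shift units x 0.006 y -0.002 z 0.981
tilt(tool frame rotvec units): [0.017 0.019 0.   ] grasp pt [385.2 292.8 115.9] yaw 101.02 t 36.9
```

```bash
python3 -m jog '[[0,0,0.4,0,0,0],[0,0,0.3,0,0,0],[0,0,0.2,0,0,0],[0,0,0.08,0,0,0],[0,0,0,0,0,0],[0,0,0,0,0,0]]' 0.6
python3 -m jog '[[0,0,0,0,0,0],[0,0,0,0,0,0],[0,0,0,0,0,0],[0,0,0,0,0,0],[0,0,0,0,0,0],[0,0,0,0,0,0]]' 0 30
python3 -m jog '[[0,0,-0.2,0,0,0],[0,0,-0.5,0,0,0],[0,0,-0.7,0,0,0],[0,0,-0.7,0,0,0],[0,0,0,0,0,0],[0,0,0,0,0,0]]'
python3 - <<'E'
from h import *
plan([680,250,165],96)
cap('wrist','w20.png')
E
```

```text
clock: 37.65
tool_pos: [384.8, 292.8, 211.5]
orientation: [[-0.981, -0.192, 0.001], [-0.192, 0.981, 0.001], [-0.001, 0.001, -1.0]]
contact_force: [-0.1, 0.6, 0.2]
gripper_width: 0.601
clock: 38.4
tool_pos: [384.7, 292.7, 211.3]
orientation: [[-0.981, -0.192, 0.001], [-0.192, 0.981, 0.001], [-0.001, 0.0, -1.0]]
contact_force: [-2.2, 0.6, 4.2]
gripper_width: 0.219
clock: 39.15
tool_pos: [384.2, 291.9, 336.4]
orientation: [[-0.982, -0.191, -0.001], [-0.191, 0.982, -0.001], [0.001, -0.0, -1.0]]
contact_force: [0.4, -0.1, -1.6]
gripper_width: 0.221
turn wz -174.99 deg => -30.542 units (tool z down), j6 now -135.5 ; after turn shift units x 4.830 y 1.210 z 0.274
turn wz 5.01 deg => 0.874 units (tool z down), j6 now -135.5 ; after turn shift units x -4.830 y -1.210 z 0.274
tilt(tool frame rotvec units): [-0.004 -0.014  0.   ] grasp pt [384.  291.8 181.4] yaw 101.01 t 39.15
```

View pics/w20.png

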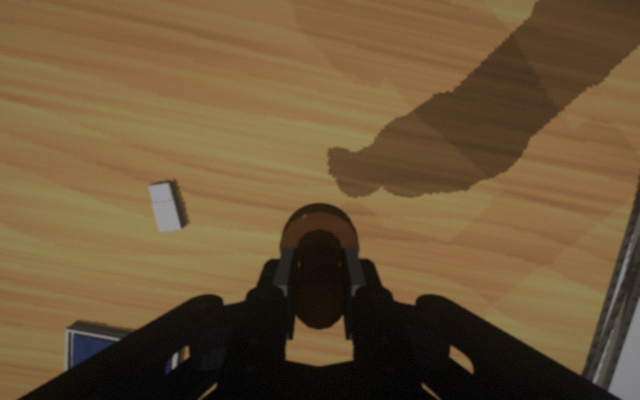

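```bash
python3 -m jog '[[0,0,-0.4,0,0,0.73],[0,0,-0.4,0,0,0.73],[0,0,0,0,0,0.72],[-0.74,-0.4,0,0,0,0],[-0.74,-0.4,0,0,0,0],[-0.74,-0.4,0,0,0,0],[-0.74,-0.4,0,0,0,0],[-0.74,-0.4,0,0,0,0],[-0.74,-0.4,0,0,0,0],[-0.74,-0.4,0,0,0,0],[0,0,0,0,0,0],[0,0,0,0,0,0],[0,0,0,0,0,0]]'
python3 - <<'E'
from h import *
o=get_obs();c=cap('wrist','w21.png');print(o['tool_pos'],o['orientation'].round(3)[:,1])
hsv=cv2.cvtColor(c['img'],cv2.COLOR_RGB2HSV)
print('pad',comp(c,9,20,(607,123),14))
m=((hsv[...,0]>100)&(hsv[...,0]<130)&(hsv[...,1]>110)).astype(np.uint8)
n,l,s,ce=cv2.connectedComponentsWithStats(m)
for i in range(1,n):
    if s[i,4]>800:
        k=max(cv2.findContours((l==i).astype(np.uint8),0,1)[0],key=len)[:,0];print('blue',ce[i],s[i],rect(ray(c,k,12)[:,:2]))
E
```

```text
clock: 40.83
tool_pos: [690.3, 117.5, 384.6]
orientation: [[-1.0, 0.024, -0.001], [0.024, 1.0, -0.0], [0.001, -0.0, -1.0]]
contact_force: [-0.7, 0.4, -0.2]
gripper_width: 0.22
[690.28294102 117.51542691 384.5902291 ] [ 0.024  1.    -0.   ]
pad ((607.9, 126.6, 112.2, 75.2, 88.6), array([ 266,   53,  121,   84, 9517], dtype=int32), np.float64(13.4))
blue [335.60687831  93.39814815] [ 285   63   92   61 3780] (606.0, 131.4, 87.3, 54.6, 88.6)
```

View pics/w21.png

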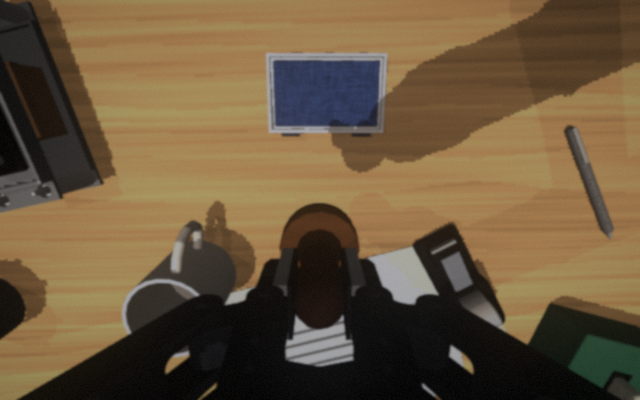

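Run:
```python
from h import *
c=cap('wrist')
cv2.imwrite('pics/w22.png',cv2.resize(c['img'][40:150,255:400,::-1],None,fx=5.5,fy=5.4,interpolation=cv2.INTER_CUBIC)[:600,:800])
```

```text
(no output)
```

View pics/w22.png

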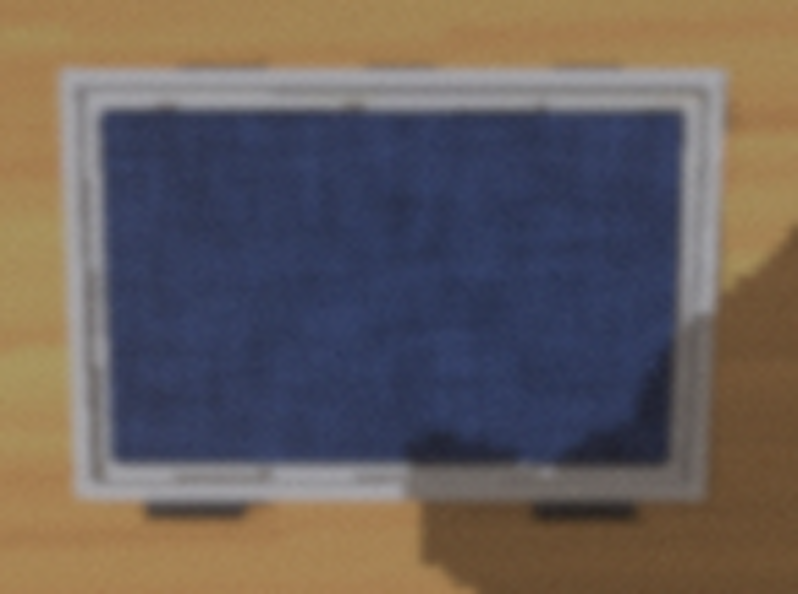

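Run:
```python
from h import *
c=cap('wrist')
u=np.array([[58,69],[727,69],[706,500],[77,500]],float)
px=np.stack([255+(u[:,0]+.5)/5.5-.5,40+(u[:,1]+.5)/5.4-.5],-1)
w=ray(c,px,14)[:,:2];print(w.round(1),w.mean(0),rect(w))
a=np.radians(rect(w)[4]-90);C=w.mean(0);X=np.array([np.cos(a),np.sin(a)]);Y=np.array([-X[1],X[0]])
print('round tgt',C+97*Y,'bar tgt',C+73*X)
o=get_obs();ty=np.array(o['orientation'])[:2,1]
t=C+97*Y-0.8*ty;print(t);plan([t[0],t[1],90])
```

```text
[[568.9  71.8]
 [571.5 184.2]
 [643.7 182.7]
 [641.1  70.4]] [606.2985201  127.26214668] (606.3, 127.2, 112.6, 72.2, 88.6)
round tgt [608.66844138 224.23319119] bar tgt [679.27672885 125.47859767]
[608.64938354 223.43341825]
turn wz 180.00 deg => 31.416 units (tool z down), j6 now -114.2 ; after turn shift units x -1.404 y -1.732 z 2.341
turn wz -0.00 deg => -0.000 units (tool z down), j6 now -114.2 ; after turn shift units x 1.404 y 1.732 z 2.341
tilt(tool frame rotvec units): [0.003 0.004 0.   ] grasp pt [690.4 117.5 230.5] yaw 88.63 t 40.975
```

```bash
python3 -m jog '[[0.47,0.58,0,0,0,0],[0.47,0.58,0,0,0,0],[0.46,0.57,0,0,0,0],[0,0,0.6,0,0,0],[0,0,0.6,0,0,0],[0,0,0.6,0,0,0],[0,0,0.4,0,0,0],[0,0,0.2,0,0,0],[0,0,0,0,0,0],[0,0,0,0,0,0],[0,0,0,0,0,0]]'
python3 - <<'E'
from h import *
plan([608.65,223.4,56.5]);cap('wrist','w23.png')
E
```

```text
clock: 42.35
tool_pos: [610.0, 222.8, 242.3]
orientation: [[-1.0, 0.025, 0.002], [0.025, 1.0, 0.001], [-0.002, 0.001, -1.0]]
contact_force: [0.3, -0.6, -1.0]
gripper_width: 0.222
turn wz 180.00 deg => 31.416 units (tool z down), j6 now -125.8 ; after turn shift units x -0.023 y -0.009 z 0.513
turn wz -0.00 deg => -0.000 units (tool z down), j6 now -125.8 ; after turn shift units x 0.023 y 0.009 z 0.513
tilt(tool frame rotvec units): [ 0.013  0.021 -0.   ] grasp pt [610.3 223.   87.3] yaw 88.57 t 42.35
```

View pics/w23.png

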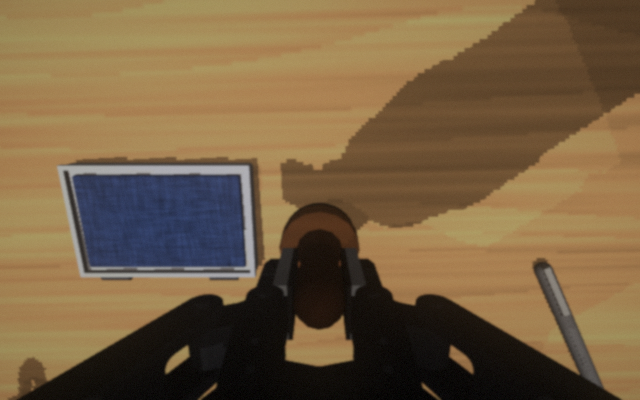

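```bash
python3 -m jog '[[0.02,0.01,0.2,0,0,0],[0,0,0.2,0,0,0],[0,0,0.07,0,0,0],[0,0,0.03,0,0,0],[0,0,0.02,0,0,0],[0,0,0,0,0,0],[0,0,0,0,0,0],[0,0,0,0,0,0]]'
```

```text
clock: 43.4
tool_pos: [608.1, 223.0, 211.4]
orientation: [[-1.0, 0.025, -0.001], [0.025, 1.0, -0.001], [0.001, -0.002, -1.0]]
contact_force: [-5.4, -1.5, 8.9]
gripper_width: 0.225
```

```bash
python3 -m jog '[[0,0,0,0,0,0],[0,0,0,0,0,0],[0,0,0,0,0,0],[0,0,-0.2,0,0,0],[0,0,-0.5,0,0,0],[0,0,-0.7,0,0,0],[0,0,-0.7,0,0,0],[0,0,-0.7,0,0,0],[0,0,-0.6,0,0,0],[0,0,0,0,0,0],[0,0,0,0,0,0]]' 0.6
python3 - <<'E'
from h import *
c=cap('wrist','w24.png');
print('disc',comp(c,11,25,(608,224),18,60),'knob',comp(c,69,86,(608,224),76,60),'pad',comp(c,9,20,(606,127),14,75))
plan([570,-415,265],90)
E
```

```text
clock: 44.78
tool_pos: [608.2, 223.1, 413.6]
orientation: [[-1.0, 0.025, -0.001], [0.025, 1.0, 0.0], [0.001, 0.0, -1.0]]
contact_force: [-0.5, -0.1, -0.3]
gripper_width: 0.6
disc ((606.6, 174.3, 70.6, 18.1, -1.5), array([265, 143,  18,  65, 771], dtype=int32), np.float64(13.7)) knob ((607.2, 223.6, 18.5, 17.9, 42.6), array([308, 177,  21,  20, 313], dtype=int32), np.float64(75.0)) pad ((607.3, 126.8, 112.9, 73.8, 88.5), array([ 176,  143,  107,   67, 6675], dtype=int32), np.float64(13.5))
turn wz 178.54 deg => 31.161 units (tool z down), j6 now -125.9 ; after turn shift units x -0.638 y 10.635 z -0.121
turn wz -1.46 deg => -0.255 units (tool z down), j6 now -125.9 ; after turn shift units x 0.638 y -10.635 z -0.121
tilt(tool frame rotvec units): [-0.007 -0.019  0.   ] grasp pt [607.9 223.  257.7] yaw 88.54 t 44.825
```

View pics/w24.png

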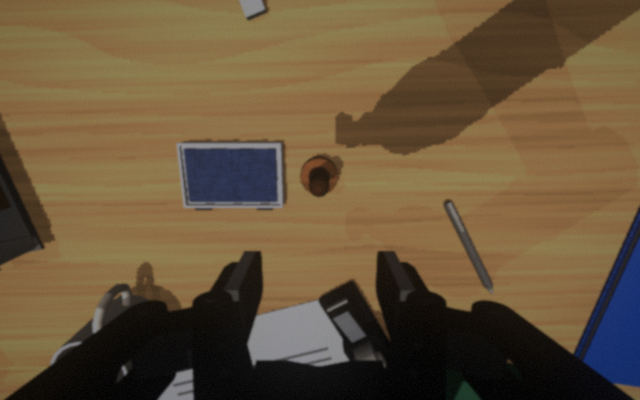

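```bash
python3 -m jog '[[0.05,-0.86,0,0,0,-0.25],[0.05,-0.86,0,0,0,0],[0.05,-0.86,0,0,0,0],[0.05,-0.86,0,0,0,0],[0.05,-0.86,0,0,0,0],[0.05,-0.86,0,0,0,0],[0.05,-0.86,0,0,0,0],[0.05,-0.86,0,0,0,0],[0.05,-0.86,0,0,0,0],[0.05,-0.86,0,0,0,0],[0.05,-0.86,0,0,0,0],[0.05,-0.86,0,0,0,0],[0,-0.3,0,0,0,0],[0,0,0.6,0,0,0],[0,0,0.6,0,0,0],[0,0,0,0,0,0],[0,0,0,0,0,0],[0,0,0,0,0,0]]' 0.6
python3 - <<'E'
from h import *
c=cap('wrist','w25.png');
print('base',comp(c,11,23,(554,-416),17,60),'ridge',comp(c,40,54,(554,-416),47,60),get_obs()['qpos'])
plan([554,-416,30],90)
E
```

```text
clock: 47.08
tool_pos: [571.6, -413.8, 344.0]
orientation: [[-1.0, -0.0, 0.003], [-0.0, 1.0, -0.002], [-0.003, -0.002, -1.0]]
contact_force: [-0.1, -0.3, 0.5]
gripper_width: 0.597
base ((553.3, -419.3, 70.0, 33.1, 0.6), array([ 293,  128,   39,   80, 1687], dtype=int32), np.float64(17.7)) ridge ((552.7, -418.8, 52.4, 15.7, 1.1), array([ 302,  141,   21,   66, 1258], dtype=int32), np.float64(46.8)) [-2.28114036e+01  3.21969335e+01  8.34602403e+00  2.03249068e-02
 -6.59522439e+01 -6.71804814e+01]
turn wz -179.98 deg => -31.412 units (tool z down), j6 now -67.2 ; after turn shift units x -0.292 y 0.037 z 2.647
turn wz 0.02 deg => 0.003 units (tool z down), j6 now -67.2 ; after turn shift units x 0.292 y -0.037 z 2.647
tilt(tool frame rotvec units): [-0.016  0.03  -0.   ] grasp pt [ 572.  -414.   188.8] yaw 90.02 t 47.125
```

View pics/w25.png

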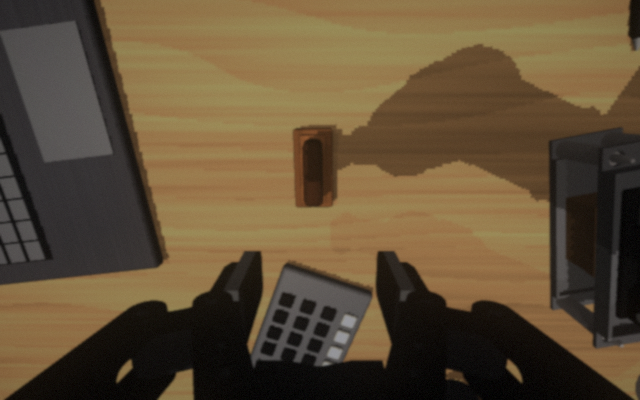

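```bash
python3 -m jog '[[0.3,-0.09,0.5,0,0,-0.14],[0,0,0.6,0,0,0],[0,0,0.6,0,0,0],[0,0,0.3,0,0,0],[0,0,0,0,0,0],[0,0,0,0,0,0],[0,0,0,0,0,0]]' 0.6
python3 - <<'E'
from h import *
plan([553.1,-419.9,38],90.8);cap('wrist','w26.png')
E
```

```text
clock: 48.0
tool_pos: [553.6, -419.5, 223.6]
orientation: [[-1.0, -0.014, 0.003], [-0.014, 1.0, -0.002], [-0.003, -0.002, -1.0]]
contact_force: [-0.3, 0.0, -0.3]
gripper_width: 0.599
turn wz -180.00 deg => -31.416 units (tool z down), j6 now -65.4 ; after turn shift units x -0.009 y 0.007 z 0.510
turn wz 0.00 deg => 0.000 units (tool z down), j6 now -65.4 ; after turn shift units x 0.009 y -0.007 z 0.510
tilt(tool frame rotvec units): [-0.016  0.029 -0.   ] grasp pt [ 554.1 -419.7   68.6] yaw 90.8 t 48.0
```

View pics/w26.png

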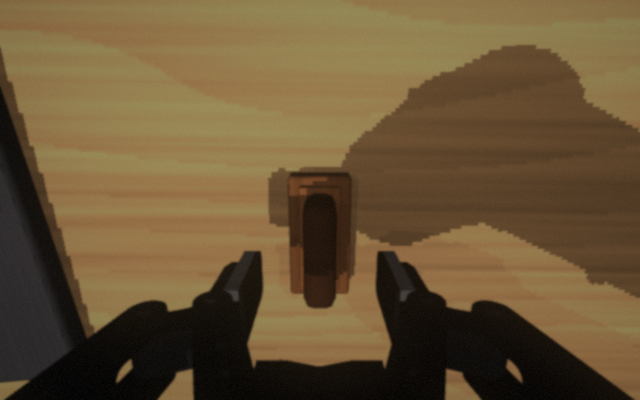

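```bash
python3 -m jog '[[0,0,0.3,0,0,0],[0,0,0.15,0,0,0],[0,0,0.06,0,0,0],[0,0,0,0,0,0],[0,0,0,0,0,0]]' 0.6
python3 -m jog '[[0,0,0,0,0,0],[0,0,0,0,0,0],[0,0,0,0,0,0],[0,0,0,0,0,0],[0,0,0,0,0,0],[0,0,0,0,0,0]]' 0 30
python3 -m jog '[[0,0,-0.2,0,0,0],[0,0,-0.5,0,0,0],[0,0,-0.8,0,0,0],[0,0,-0.8,0,0,0],[0,0,-0.8,0,0,0],[0,0,0,0,0,0],[0,0,0,0,0,0]]'
python3 - <<'E'
from h import *
plan([679.3,125.5,230],178.6)
cap('wrist','w27.png')
E
```

```text
clock: 48.68
tool_pos: [553.3, -419.4, 191.4]
orientation: [[-1.0, -0.014, 0.001], [-0.014, 1.0, -0.0], [-0.001, -0.0, -1.0]]
contact_force: [0.2, 0.0, -1.0]
gripper_width: 0.601
clock: 49.42
tool_pos: [553.3, -419.3, 191.5]
orientation: [[-1.0, -0.014, 0.001], [-0.014, 1.0, -0.0], [-0.0, -0.0, -1.0]]
contact_force: [-0.6, -0.6, 2.2]
gripper_width: 0.184
clock: 50.3
tool_pos: [552.7, -418.9, 376.7]
orientation: [[-1.0, -0.013, -0.001], [-0.013, 1.0, 0.001], [0.001, 0.001, -1.0]]
contact_force: [0.0, -0.4, -0.9]
gripper_width: 0.18
turn wz 92.17 deg => 16.087 units (tool z down), j6 now -65.4 ; after turn shift units x 9.123 y 1.888 z -0.138
turn wz -87.83 deg => -15.329 units (tool z down), j6 now -65.4 ; after turn shift units x -9.123 y -1.888 z -0.138
tilt(tool frame rotvec units): [ 0.012 -0.006  0.   ] grasp pt [ 552.6 -418.7  221.7] yaw 90.77 t 50.3
```

View pics/w27.png

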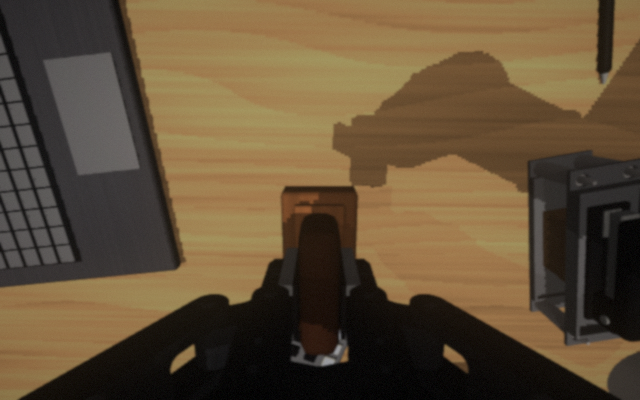

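```bash
python3 -m jog '[[0,0,0,0,0,-0.96],[0,0,0,0,0,-0.96],[0,0,0,0,0,-0.96],[0,0,0,0,0,-0.96],[0,0,0,0,0,-0.96],[0,0,0,0,0,-0.96],[0,0,0,0,0,-0.96],[0,0,0,0,0,-0.96],[0,0,0,0,0,-0.96],[0,0,0,0,0,-0.96],[0,0,0,0,0,-0.96],[0,0,0,0,0,-0.96],[0,0,0,0,0,-0.96],[0,0,0,0,0,-0.96],[0,0,0,0,0,-0.96],[0,0,0,0,0,-0.93],[0,0,0,0,0,0]]'
python3 -m jog '[[-0.83,-0.17,0,0,0,0],[-0.83,-0.17,0,0,0,0],[-0.83,-0.17,0,0,0,0],[-0.83,-0.17,0,0,0,0],[-0.83,-0.17,0,0,0,0],[-0.83,-0.17,0,0,0,0],[-0.83,-0.17,0,0,0,0],[-0.83,-0.17,0,0,0,0],[-0.83,-0.17,0,0,0,0],[-0.83,-0.17,0,0,0,0],[-0.82,-0.17,0,0,0,0],[0,0,0,0,0,0],[0,0,0,0,0,0],[0,0,0,0,0,0]]'
python3 - <<'E'
from h import *
plan([679.3,124.7,67],178.6);c=cap('wrist','w28.png')
print('pad',comp(c,9,20,(606,127),14,75))
E
```

```text
clock: 52.48
tool_pos: [553.0, -419.2, 375.1]
orientation: [[-0.025, -1.0, -0.003], [-1.0, 0.025, 0.002], [-0.002, 0.003, -1.0]]
contact_force: [-0.1, 0.9, -1.9]
gripper_width: 0.178
clock: 54.22
tool_pos: [678.3, 123.9, 376.9]
orientation: [[-0.026, -1.0, -0.001], [-1.0, 0.026, -0.0], [0.0, 0.001, -1.0]]
contact_force: [0.6, 0.0, -1.1]
gripper_width: 0.186
turn wz 179.92 deg => 31.402 units (tool z down), j6 now -25.2 ; after turn shift units x 0.014 y 0.017 z 2.582
turn wz -0.08 deg => -0.014 units (tool z down), j6 now -25.2 ; after turn shift units x -0.014 y -0.017 z 2.582
tilt(tool frame rotvec units): [ 0.008 -0.004 -0.   ] grasp pt [678.2 123.9 221.9] yaw 178.52 t 54.225
pad ((608.3, 126.9, 111.5, 76.0, 88.5), array([ 352,  125,   81,  111, 7995], dtype=int32), np.float64(13.4))
```

View pics/w28.png

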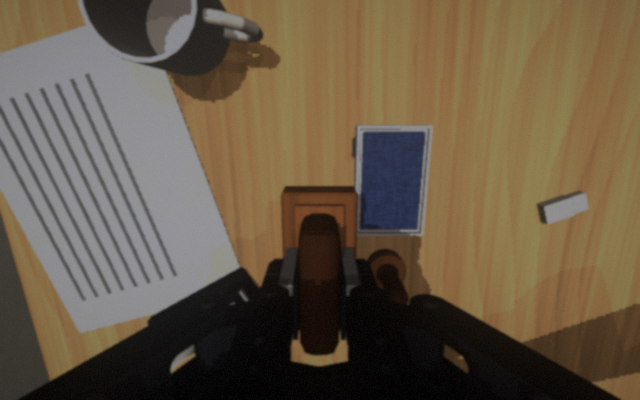

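```bash
python3 -m jog '[[-0.015,-0.018,0.6,0,0,0],[0,0,0.6,0,0,0],[0,0,0.6,0,0,0],[0,0,0.5,0,0,0],[0,0,0.28,0,0,0],[0,0,0,0,0,0],[0,0,0,0,0,0],[0,0,0,0,0,0]]'
python3 - <<'E'
from h import *
plan([679.5,124.8,36.5],178.6);c=cap('wrist','w29.png')
E
```

```text
clock: 55.28
tool_pos: [680.0, 126.1, 224.0]
orientation: [[-0.024, -1.0, 0.003], [-1.0, 0.024, 0.001], [-0.001, -0.003, -1.0]]
contact_force: [-1.0, -0.3, -0.6]
gripper_width: 0.184
turn wz -179.97 deg => -31.411 units (tool z down), j6 now -25.2 ; after turn shift units x -0.022 y -0.007 z 0.542
turn wz 0.03 deg => 0.005 units (tool z down), j6 now -25.2 ; after turn shift units x 0.022 y 0.007 z 0.542
tilt(tool frame rotvec units): [-0.028  0.011  0.   ] grasp pt [680.4 126.3  69. ] yaw 178.63 t 55.275
```

View pics/w29.png

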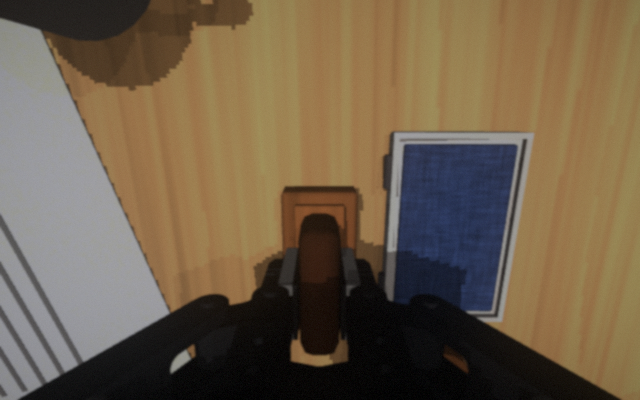

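```bash
python3 -m jog '[[0.015,0,0.2,0,0,0],[0,0,0.2,0,0,0],[0,0,0.08,0,0,0],[0,0,0.04,0,0,0],[0,0,0.02,0,0,0],[0,0,0,0,0,0],[0,0,0,0,0,0],[0,0,0,0,0,0]]'
```

```text
clock: 56.32
tool_pos: [679.2, 124.9, 191.5]
orientation: [[-0.023, -1.0, -0.001], [-1.0, 0.023, -0.001], [0.001, 0.001, -1.0]]
contact_force: [-4.9, -0.1, 7.3]
gripper_width: 0.184
```

Run:
```python
from h import *
plan([679.5,124.8,36.5],178.6);print(get_obs()['contact_force'])
```

```text
turn wz -179.95 deg => -31.407 units (tool z down), j6 now -25.2 ; after turn shift units x -0.002 y 0.005 z 0.000
turn wz 0.05 deg => 0.009 units (tool z down), j6 now -25.2 ; after turn shift units x 0.002 y -0.005 z 0.000
tilt(tool frame rotvec units): [ 0.009 -0.009 -0.   ] grasp pt [679.  124.8  36.5] yaw 178.65 t 56.325
[-4.91059016 -0.05707502  7.30864592]
```

```bash
python3 -m jog '[[0,0,0,0,0,0],[0,0,0,0,0,0],[0,0,0,0,0,0],[0,0,-0.2,0,0,0],[0,0,-0.5,0,0,0],[0,0,-0.8,0,0,0],[0,0,-0.8,0,0,0],[0,0,-0.8,0,0,0],[0,0,-0.8,0,0,0],[0,0,0,0,0,0],[0,0,0,0,0,0]]' 0.45
python3 - <<'E'
from h import *
c=cap('wrist','w30.png')
print('bar base',comp(c,15.5,23,(679,125),17,60),'ridge',comp(c,40,54,(679,125),47,60),'disc',comp(c,15.5,25,(608,224),18,40),'knob',comp(c,69,86,(608,224),76,60),'pad',comp(c,9,15.4,(606,127),14,75))
cap('top','top2.png');cap('scene','scene2.png')
E
```

```text
clock: 57.7
tool_pos: [679.1, 125.0, 424.1]
orientation: [[-0.024, -1.0, -0.0], [-1.0, 0.024, 0.001], [-0.001, 0.0, -1.0]]
contact_force: [0.3, -0.8, -1.6]
gripper_width: 0.448Traceback (most recent call last):
  File "<stdin>", line 3, in <module>
  File "h.py", line 44, in comp
    i=1+np.argmax(s[1:,4]);mm=(l==i).astype(np.uint8)
        ~~~~~~~~~^^^^^^^^^
    return _wrapfunc(a, 'argmax', axis=axis, out=out, **kwds)
    return bound(*args, **kwds)
ValueError: attempt to get argmax of an empty sequence
```

View pics/w30.png

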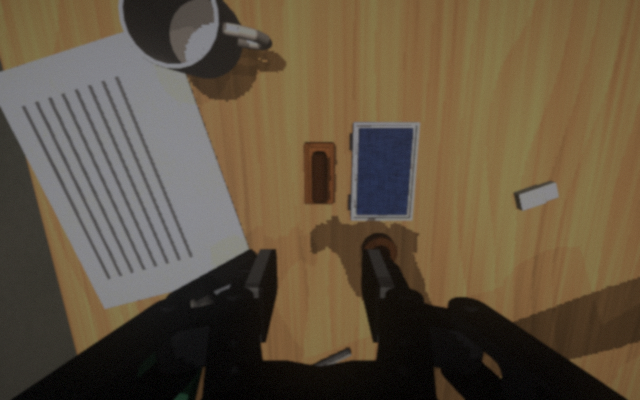

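```bash
python3 -m jog '[[-0.6,0,0,0,0,0],[-0.6,0,0,0,0,0],[0,0,0,0,0,0],[0,0,0,0,0,0],[0,0,0,0,0,0]]'
python3 - <<'E'
from h import *
c=cap('wrist','w31.png')
for n,a in [('base',(15.5,23,(679,125),17,60)),('ridge',(40,54,(679,125),47,60)),('knob',(69,86,(608,224),76,60)),('disc',(14.8,25,(608,230),18,40)),('pad',(9,15.4,(606,127),14,72))]:
    try: print(n,comp(c,*a))
    except Exception as e: print(n,e)
cap('top','top2.png');cap('scene','scene2.png')
cv2.imwrite('pics/w31z.png',cv2.resize(c['img'][20:230,270:430,::-1],None,fx=2.8,fy=2.8,interpolation=cv2.INTER_CUBIC))
E
```

```text
clock: 58.38
tool_pos: [681.3, 196.1, 423.4]
orientation: [[-0.025, -1.0, -0.001], [-1.0, 0.025, -0.001], [0.001, 0.001, -1.0]]
contact_force: [-0.3, -0.1, -0.3]
gripper_width: 0.453
base ((679.7, 125.9, 68.4, 33.7, 88.6), array([ 303,   74,   32,   68, 1257], dtype=int32), np.float64(17.7))
ridge ((679.7, 126.3, 52.7, 14.9, 88.6), array([311,  80,  16,  57, 876], dtype=int32), np.float64(46.8))
knob ((610.4, 222.0, 18.2, 18.2, -71.8), array([383, 200,  20,  19, 282], dtype=int32), np.float64(74.7))
disc ((611.0, 221.6, 40.8, 37.5, 36.0), array([365, 178,  36,  36, 630], dtype=int32), np.float64(18.4))
pad ((608.4, 127.1, 112.1, 76.1, 88.5), array([ 349,   51,   77,  110, 7392], dtype=int32), np.float64(13.3))
```

View pics/w31z.png

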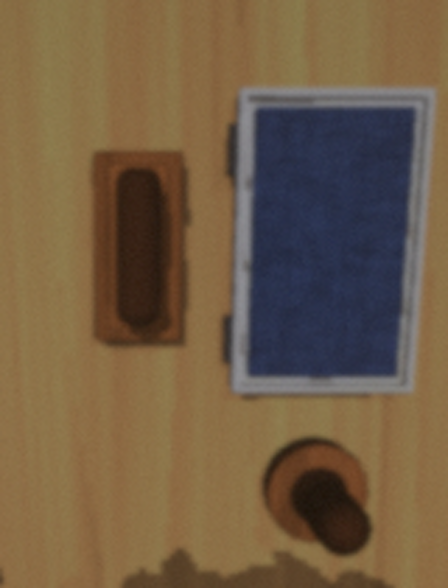

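View pics/scene2.png

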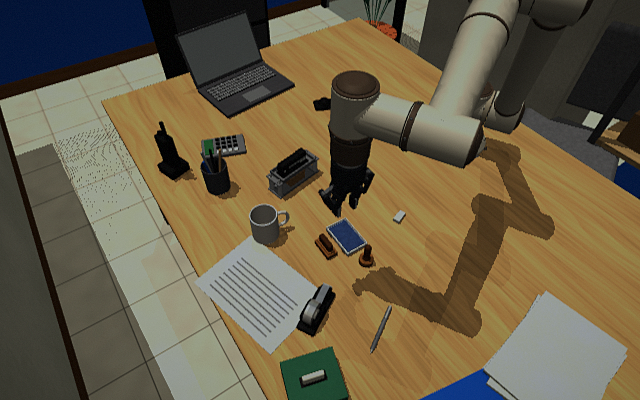

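View pics/top2.png

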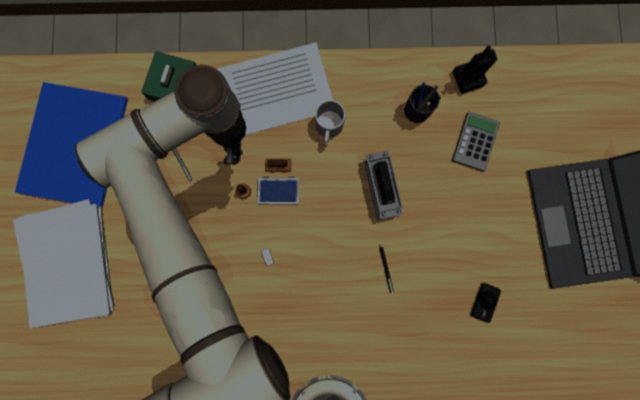

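Run:
```python
from h import *
print(get_obs()['clock']);print(job_done())
```

```text
58.525
the job is handed in; nothing more can be done
None
```

The desk is set up as asked and handed in at 58.5 s of the 125 s allowed. I worked in the order given: staples box, upper tray, stapler, round stamp, rectangular stamp. The hand-in reported no verdict.

**Last checks:**
- **Staples box:** it read about 1 mm from the stand's centre and parallel to it, before the tray covered it.
- **Upper tray:** the four flange spots read 62.2–62.6 mm, against 62 mm when fully down, both before and after the stapler went on. The pins showed through the holes.
- **Stapler:** it stands in the tray, about 1 mm off centre and within 0.2° of lengthwise.
- **Rectangular stamp:** it is behind the pad with a gap of about 20 mm, centred within about 1 mm and parallel to the pad's long side.
- **Round stamp:** it is to the left of the pad. Two wrist views disagreed by 2–3 mm, about the camera's calibration error. One gave a gap of 19.5 mm and 1.5 mm off centre one way, the other 18 mm and 2 mm off the other way. I left it there.
- **Ink pad, mug and eraser:** in the final top picture all three look to be where they started. For the mug and eraser I only compared pictures.

The highest force I read at the end of a move was about 10 N, and the gripper was open and clear of everything at hand-in.

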